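# Mist and put away the pocket items on the genkan shelf

### The arm

A 6-joint arm with a two-finger parallel gripper is mounted at the origin on the work surface. World frame = base frame: x ahead of the robot, y to its left, z up, the work surface at z = 0. Lengths are in m, angles in rad, forces in N, time in s.
With the tool pointing down it reaches from about 0.3 to 0.95 m from the base axis. Payload 3.1 kg.
Tool frame: the origin (TCP) lies midway between the tips of the shut fingers; the grasp point (between the pads) lies 19 mm behind it; z points along the fingers, y is the line along which they close (so a half turn about z gives the same grasp; the last joint's range is limited). The gripper opens to 85 mm and grips with 20 to 120 N. Pads are 22 mm wide; open, the fingers measure 114 mm over their backs; the gripper's body (76 mm by 85 mm) begins 54 mm behind the grasp point. The pads swing forward as they close: fully open they stand 13 mm farther back than shut.
Start: joints at [-1.233, 0.308, 1.634, -0, 1.2, -0.07], TCP at [0.248, -0.574, 0.231] pointing down, gripper open.
Joint ranges: [-3.06, 3.06], [-0.79, 1.96], [0.05, 2.63], [-1.19, 4.34], [0.05, 2.64], [-2.94, 2.94]. Speed limits (rad/s): [2.79, 2.79, 3.14, 3.14, 3.14, 3.14].

### API

Orientations are given as a unit quaternion [x, y, z, w].
In Python, from cell import state, grab_frame, hand_in gives the robot as it stands.
- The arm moves only by the tool drive_tool, never from a script. Its argument "increments" is one flat list of numbers, 6 for each row, row after row: the shift along the tool's x, y, z scaled (see below), then the turn, a rotation vector about the tool's x, y, z scaled (see below). In form: [dx, dy, dz, rx, ry, rz, dx, dy, dz, rx, ry, rz, ...]. A call has 1 to 5 rows; each row shifts and turns the commanded pose from where the row before left it, along the tool's axes as they then stand; what a row does not reach is not made up. The controller multiplies each number of a shift by 0.4 m and each number of a turn by 90 degrees. A row lasts 1/8 s, in which the tool goes at most 62.5 mm and 10.7 degrees, less where a joint would pass 70% of its speed; a pose out of reach is approached as far as the arm can. A call with a number of a shift or a turn outside -1 to 1 is refused whole. A call with a gripper value outside its range is refused whole. "grip" is the closure, from -1 (fully open) to 1 (shut), set as the call begins (left out, the last holds). The fingers move at their own pace and stop on an object; "grip_force" is the grip in N (left out, the last holds). Time passes only in rows, so rows that do not move let the fingers close. It gives the time, the measured TCP pose, the force, the opening and the grip force at its end, in the units of the state.
- state(): the state, without advancing time (a new reading comes with each control period).
- grab_frame(name): name is "scene" or "side" or "wrist"; returns a dict with "color" (400x640x3 uint8, red, green, blue), "z_map" (400x640 float32, m along the optical axis (not along the pixel's ray), 0 where there is no reading), "fx", "fy", "cx", "cy" (pixels), "k1" (the pictures are not rectified: a ray, as slopes to the right and down, at radius r is drawn at 1 + k1 r^2 times it, then the intrinsics apply), "cam_to_world" (4x4, takes a point from camera to world coordinates). Camera axes: x right, y down, z forward; pixel columns grow to the right and rows downward; lengths in m; the calibration is good to about 2 mm. A picture is of the moment at which its call begins.
- hand_in(): hands the job in; it is judged then, once.
The state is a dict: "clock": time; "qpos": joint angles; "qd": joint speeds; "effort": joint torques, N m; "tool_pos": TCP position; "eef_rot": TCP orientation; "wrist_force": force on the tool from outside, world axes, zero at the start; "wrist_torque": the same for the moment, N m; "gripper_width": finger opening in m; "grip_force": force on a finger pad.
Only numpy, scipy, OpenCV 4.12 (cv2) and the standard library are available. Lean on these libraries where they do the work, as an engineer would, in place of code of your own. Each camera call takes 0.05 s, during which the arm holds its last target. There are 200 camera calls.

### The job

Bring the sliding carrier to its loading stop at the right-hand end of the rail and lay the pocket items that are there (any of power bank, earbud case, key fob, round mint tin) flat on its floor, side by side; then push the loaded carrier to the middle stop, where you press the mist bottle's cap fully down and let it come up again, and only there. Then push the carrier, still loaded, on to the end stop at the left, move every item from it to the ceramic tray, each lying flat on the tray's floor, and leave the carrier at the end stop. Leave the phone and the other things on the shelf where they are.

Things in the scene. Friction and masses are not known exactly. Their poses are not given: they have to be found in the camera images.
- power_bank: grey plastic power bank, a rounded block 40 (own x) x 70 (own y) x 22 mm high, 0.12 kg; origin at the centre of its underside, z up. One of the pocket items; may be absent
- earbud_case: white plastic earbud case, a well rounded block 44 (own x) x 54 (own y) x 22 mm high, 0.06 kg; origin at the centre of its underside, z up. One of the pocket items; may be absent
- key_fob: aluminium key fob, a rounded block 30 (own x) x 56 (own y) x 16 mm high with two dark dots on top, 0.05 kg; origin at the centre of its underside, z up. One of the pocket items; may be absent
- mint_tin: round steel mint tin, 48 mm across, 18 mm high, 0.05 kg; origin at the centre of its underside, z up. One of the pocket items; may be absent
- carrier (a joint): grey sliding carrier's place along the rail (m): 0 at the loading stop (right end, -y), 0.130 at the misting stop (middle, by the bottle), 0.260 at the end stop (left end, +y). A sprung ball clicks it into each stop (3 to 5 N in or out, pulls to the middle from 5 mm either side); 1 N friction elsewhere; end blocks 3 mm beyond the outer stops. Starts empty, between loading and misting stops
- carrier_floor (a point): centre of the carrier's flat floor, on its upper face, 22 mm above the shelf. x points across the rail away from the robot, y along the rail towards the end stop. Floor inside 104 (x) x 218 (y) mm, with a 6 mm high, 5 mm thick rim all round
- tab_top (a point): top of the carrier's black upright push tab, 75 mm above the shelf, 88 mm to the robot's side (-x) of the carrier's centre; the tab is 14 mm (x) x 24 mm (y) and stands 53 mm above the carrier's floor, joined to the rim by a flat 6 mm thick arm level with the rim top, 24 mm clear of the rim; push its side faces along the rail, or pinch it from above. Axes as carrier_floor
- stop_load (a point): where carrier_floor lies when the carrier is at the loading stop (fixed; axes as carrier_floor; small dark marks on the base plate show the stops)
- stop_mist (a point): where carrier_floor lies when the carrier is at the misting stop
- stop_end (a point): where carrier_floor lies when the carrier is at the end stop
- cap (a joint): travel (m) of the sprung cap of the white mist bottle: 0 up, 0.012 fully down; about 2 N starts it, 7 N holds it fully down, it springs up by itself
- cap_top (a point): centre of the cap's flat round top, 36 mm across, 199 mm above the shelf when up, 95 mm beyond the rail's centre line beside the misting stop; a short spout points from it over the carrier's rim. The bottle is fixed, 58 mm across, in a 68 mm wide holder
- tray: blue glazed rectangular ceramic tray, 115 (own x) x 240 (own y) mm outside, 14 mm high, walls and floor 5 mm thick, so 105 x 230 mm inside; fixed; origin at the centre of its underside
- phone: black smartphone lying face-down, 71 x 146 x 8 mm; origin at the centre of its underside. Leave it where it is
- seal_case: dark wooden seal case 20 x 62 x 18 mm; origin at the centre of its underside. Leave it where it is
- shoehorn: steel shoehorn 34 x 170 x 7 mm; origin at the centre of its underside. Leave it where it is
- glasses_case: grey glasses case 60 x 155 x 40 mm; origin at the centre of its underside. Leave it where it is
- polish_tin: shoe polish tin, 74 mm across, 26 mm high; origin at the centre of its underside. Leave it where it is

How it is judged:
By the outcome, as a careful person would: the job done as asked, in the order asked, and still so for the second after the job is handed in, with the robot touching nothing.
Of power_bank, earbud_case, key_fob, mint_tin only 2 to 3 are there at a start; the rules pass over those that are not, and their reading is None.
At some moment in a run one of power_bank, earbud_case, key_fob, mint_tin may be knocked a few centimetres aside while the robot is not near it.
It also fails if it takes over 210 s, if anything falls off the work surface, if the arm or the gripper's body presses on something with over 40 N, if the wrist force passes 120 N, or if a joint passes its speed limit or range.

## Working session

There is one attempt and no reset: what is moved stays moved. The work goes in short steps, Python scripts to look and compute and a tool call to move; the robot and the scene stay as the last step left them, time stands still between calls to the robot, and variables do not carry over. Pictures are saved under pics/ and viewed, at most 14 in all, crops included, and the job is handed in when it is done.

Besides the shell and the picture viewer there is one more tool, called after ">>>" as a command line: name --argument value ..., lists and objects as JSON in quotes. drive_tool: Moves the arm, as the interface text tells. Its arguments: {"type":"object","properties":{"increments":{"type":"array","items":{"type":"number","minimum":-1,"maximum":1}},"grip":{"type":"number"},"grip_force":{"type":"number"}},"required":["increments"]}

```bash
ls; mkdir -p pics
cat > h.py <<'E'
import numpy as np, cv2
from cell import state, grab_frame, hand_in
def save(f,n,box=None,s=1):
    im=f["color"][:,:,::-1]
    if box: im=im[box[1]:box[3],box[0]:box[2]]
    cv2.imwrite("pics/"+n,cv2.resize(im,None,fx=s,fy=s,interpolation=cv2.INTER_CUBIC))
def slopes(f,u,v):
    K=np.array([[f["fx"],0,f["cx"]],[0,f["fy"],f["cy"]],[0,0,1]],float)
    p=cv2.undistortPoints(np.array([[[u,v]]],float),K,np.array([f["k1"],0,0,0,0],float))
    return p[0,0]
def onplane(f,u,v,z):
    s=slopes(f,u,v);T=np.array(f["cam_to_world"]);d=T[:3,:3]@[s[0],s[1],1];o=T[:3,3]
    return o+d*(z-o[2])/d[2]
def cloud(f):
    K=np.array([[f["fx"],0,f["cx"]],[0,f["fy"],f["cy"]],[0,0,1]],float)
    v,u=np.mgrid[0:400,0:640]
    p=cv2.undistortPoints(np.stack([u,v],-1).reshape(-1,1,2).astype(float),K,np.array([f["k1"],0,0,0,0],float)).reshape(400,640,2)
    z=f["z_map"];P=np.concatenate([p*z[...,None],z[...,None]],-1)
    T=np.array(f["cam_to_world"]);W=P@T[:3,:3].T+T[:3,3];W[z==0]=np.nan
    return W
def st():
    s=state();print(round(s["clock"],2),np.round(s["tool_pos"],4),np.round(s["eef_rot"],4),np.round(s["wrist_force"],1),s["gripper_width"],s["grip_force"])
E
python3 - <<'E'
from h import *
st()
for n in("scene","side"):
    f=grab_frame(n);save(f,n+"0.png",None,1.25);print(n,np.round(f["cam_to_world"],3).tolist(),f["fx"],f["k1"])
    np.save(n+"0.npy",cloud(f))
E
```

```text
pics
0.0 [ 0.2476 -0.573   0.2301] [ 9.793e-01  2.025e-01 -1.000e-04 -1.100e-03] [ 0.  -0.2 -0.1] 0.08547607433818052 0.0
scene [[-0.29, 0.691, -0.662, 1.326], [0.957, 0.209, -0.201, 0.228], [-0.0, -0.692, -0.722, 0.932], [0.0, 0.0, 0.0, 1.0]] 405.39990839857734 -0.04291451340276871
side [[0.98, -0.082, 0.18, 0.359], [-0.197, -0.504, 0.841, -0.963], [0.022, -0.86, -0.51, 0.723], [0.0, 0.0, 0.0, 1.0]] 454.0433836667993 -0.10528018245542409
```

View pics/scene0.png

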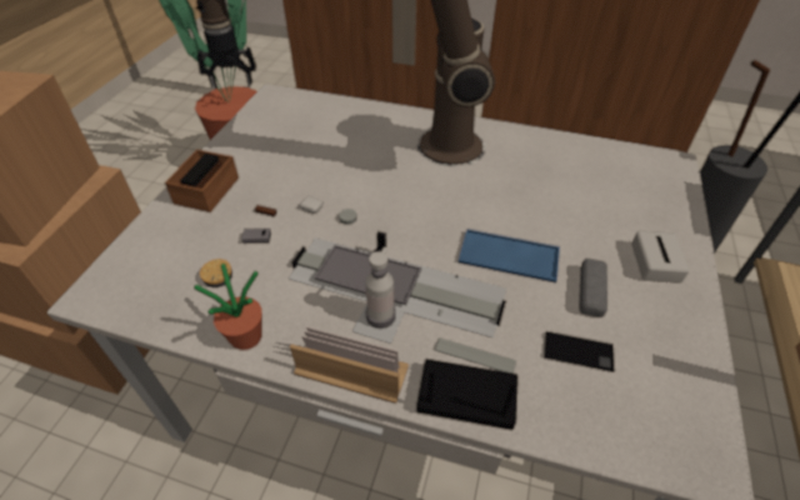

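View pics/side0.png

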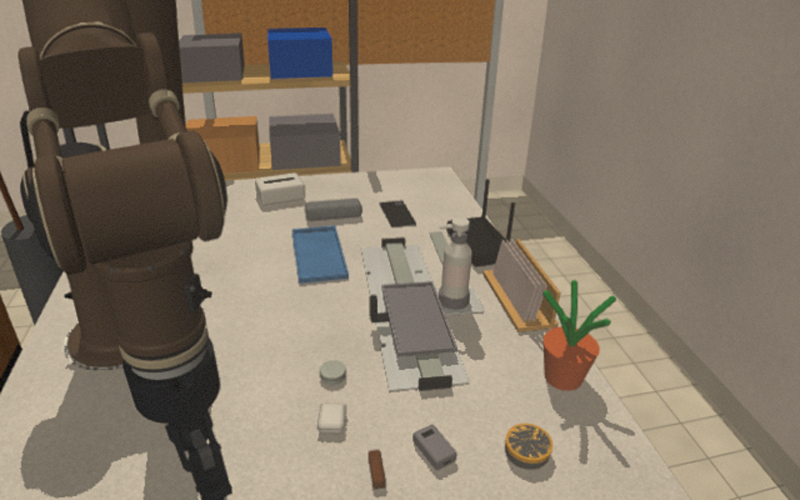

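The scene picture (800x500) shows the tin at (347,215), the earbud case at (311,204), a grey block at (256,235) and the seal case at (266,210). The carrier is at (368,273) with its tab at (381,239), the bottle cap at (378,262) and the tray at (509,254). The side view shows the same things.

Run:
```python
from h import *
W=np.load("scene0.npy");S=np.load("side0.npy")
def blob(W,u0,v0,u1,v1,zl,zh,n):
    R=W[int(v0/1.25):int(v1/1.25),int(u0/1.25):int(u1/1.25)].reshape(-1,3)
    m=(R[:,2]>zl)&(R[:,2]<zh);P=R[m]
    if len(P)<8: print(n,len(P));return
    z=np.percentile(P[:,2],90);T=P
    r=cv2.minAreaRect((T[:,:2]*1000).astype(np.float32))
    print(n,len(P),"mean",np.round(T.mean(0),4),"ztop",round(z,4),"rect",np.round(r[0],1),np.round(r[1],1),round(r[2],1))
blob(W,330,203,362,226,.01,.03,"tin");blob(S,315,355,350,387,.01,.03,"tin S")
blob(W,296,193,328,216,.01,.035,"ear");blob(S,312,397,352,440,.01,.035,"ear S")
blob(W,235,224,276,248,.009,.035,"grey");blob(S,408,420,462,472,.009,.035,"grey S")
blob(W,250,202,280,218,.009,.035,"seal");blob(S,364,445,390,492,.009,.035,"seal S")
blob(W,370,228,390,250,.06,.085,"tab");blob(S,366,290,384,325,.06,.085,"tab S")
blob(W,365,245,392,275,.19,.207,"cap");blob(S,440,212,475,240,.19,.207,"cap S")
blob(W,300,240,425,305,.024,.035,"rim");blob(S,370,275,470,370,.024,.035,"rim S")
blob(W,300,240,425,305,.018,.0245,"floor")
blob(W,455,225,565,285,.009,.025,"trayrim");blob(S,285,220,352,285,.009,.025,"trayrim S")
blob(W,278,238,520,340,.005,.05,"rail")
```

```text
tin 128 mean [ 0.4163 -0.1875  0.0167] ztop 0.0195 rect [ 415.1 -189. ] [44.8 48.3] 2.4
tin S 288 mean [ 0.4142 -0.1951  0.018 ] ztop 0.0207 rect [ 415.  -191.7] [46.8 46.7] 10.5
ear 158 mean [ 0.4049 -0.2978  0.0193] ztop 0.023 rect [ 402.6 -299.5] [53.7 44.1] 80.9
ear S 490 mean [ 0.4015 -0.3087  0.021 ] ztop 0.0246 rect [ 401.5 -304.3] [56.5 45.2] 77.8
grey 248 mean [ 0.5553 -0.3856  0.0196] ztop 0.0234 rect [ 552.8 -388.2] [46.2 70.8] 18.1
grey S 706 mean [ 0.5513 -0.3958  0.0214] ztop 0.0248 rect [ 552.9 -391. ] [40.9 71. ] 20.2
seal 94 mean [ 0.4579 -0.4097  0.0157] ztop 0.0187 rect [ 455.9 -412.4] [63.9 23.9] 88.3
seal S 313 mean [ 0.4557 -0.4173  0.0182] ztop 0.0207 rect [ 456.2 -413.9] [62.4 20.3] 88.6
tab 51 mean [ 0.513  -0.0607  0.0701] ztop 0.075 rect [512.5 -61.4] [13.4 24. ] 5.1
tab S 61 mean [ 0.5097 -0.0698  0.0722] ztop 0.0778 rect [510.8 -64.6] [28.3 12.3] 80.7
cap 157 mean [ 0.6961 -0.0027  0.1971] ztop 0.1995 rect [688.1  -6.4] [52.8 32. ] 18.0
cap S 138 mean [ 0.6894 -0.0106  0.1972] ztop 0.2016 rect [686.   -3.4] [34.4 56.8] 68.7
rim 436 mean [ 0.5933 -0.075   0.0266] ztop 0.0288 rect [ 579.4 -101.7] [300.6 152.2] 87.9
rim S 1940 mean [ 0.6018 -0.068   0.0267] ztop 0.0307 rect [605.  -71.8] [249.5 191.2] 69.6
floor 1448 mean [ 0.595  -0.0775  0.0214] ztop 0.0236 rect [585.2 -97.5] [317.2 139.2] 87.5
trayrim 378 mean [0.4298 0.2471 0.0123] ztop 0.0149 rect [444.7 245.7] [163.  240.2] 3.1
trayrim S 527 mean [0.4273 0.2324 0.0126] ztop 0.0171 rect [423.9 266.6] [115.9 293.4] 1.3
rail 4467 mean [0.5902 0.017  0.0169] ztop 0.0259 rect [591.6  33.1] [307.3 570.5] 18.2
```

Run:
```python
from h import *
a=cv2.imread("pics/scene0.png");b=cv2.imread("pics/side0.png")
A=cv2.resize(a[185:345,220:540],(800,400),interpolation=cv2.INTER_CUBIC)
f=cv2.resize(b[220:500,280:570],None,fx=1,fy=1)
cv2.imwrite("pics/c1.png",A);
```

```text
(no output)
```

View pics/c1.png

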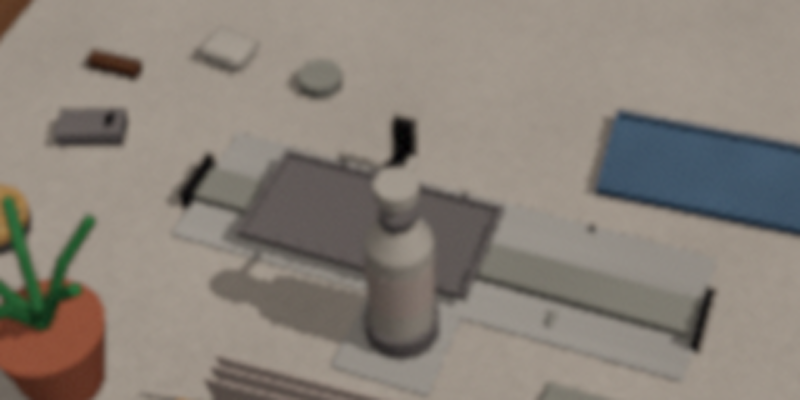

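The crop shows the carrier's rim corners at (288,153), (505,207), (468,298) and (238,238), the end blocks at (197,180) and (703,318), and stop marks at (590,228) and (548,319). The grey block is the 71x41 power bank.

Run:
```python
from h import *
f=grab_frame("scene");g=grab_frame("side")
for n,u,v,z in [("bl",288,153,.028),("br",505,207,.028),("fr",468,298,.028),("fl",238,238,.028),("mark",590,228,.004),("mark2",548,319,.004),("tabtop",404,120,.075),("cap",397,190,.199),("trayL",618,113,.014),("trayfl",597,193,.014)]:
    print(n,np.round(onplane(f,(220+u/2.5)/1.25,(185+v/2.5)/1.25,z),4))
for n,u,v,z in [("c1",383,285,.028),("c2",437,282,.028),("c3",455,350,.028),("c4",389,358,.028)]:
    print(n,np.round(onplane(g,u/1.25,v/1.25,z),4))
# direction: carrier floor clean blobs
for n,F in(("scene",f),("side",g)):
    W=cloud(F)
    z=W[...,2]; col=F["color"].astype(float)
    x,y=W[...,0],W[...,1]
    m=(z>.019)&(z<.033)&(x>.52)&(x<.68)&(y>-.25)&(y<.1)&(col.mean(2)<115)
    k,l,s,c=cv2.connectedComponentsWithStats(m.astype(np.uint8))
    i=1+s[1:,4].argmax();P=W[l==i]
    print(n,s[i],cv2.minAreaRect((P[:,:2]*1000).astype(np.float32)))
    m=(z>.0)&(z<.02)&(x>.3)&(x<.55)&(y>.08)&(y<.45)&(col[...,2]>col[...,0]*1.25)
    k,l,s,c=cv2.connectedComponentsWithStats(m.astype(np.uint8))
    i=1+s[1:,4].argmax();P=W[l==i]
    print("tray",s[i],cv2.minAreaRect((P[:,:2]*1000).astype(np.float32)))
    cv2.imwrite("pics/%s_m.png"%n,(l>0)*255)
```

```text
bl [ 0.5437 -0.1711  0.028 ]
br [0.5502 0.0524 0.028 ]
fr [0.6639 0.0487 0.028 ]
fl [ 0.6591 -0.175   0.028 ]
mark [0.5319 0.1328 0.004 ]
mark2 [0.6482 0.1195 0.004 ]
tabtop [ 0.5113 -0.06    0.075 ]
cap [7.044e-01 5.000e-04 1.990e-01]
trayL [0.3793 0.1282 0.014 ]
trayfl [0.4947 0.1308 0.014 ]
c1 [0.5512 0.0458 0.028 ]
c2 [0.6708 0.0377 0.028 ]
c3 [ 0.6449 -0.1897  0.028 ]
c4 [ 0.5192 -0.1901  0.028 ]
scene [ 252  196   45   39 1040] ((596.0941772460938, -116.27136993408203), (129.04212951660156, 116.9020004272461), 88.23788452148438)
tray [ 367  184   80   41 2029] ((426.3924560546875, 244.17822265625), (119.13302612304688, 235.2869873046875), 0.6710587739944458)
side [ 302  226   64   59 2323] ((595.6371459960938, -69.39047241210938), (239.868408203125, 151.0089111328125), 78.6529541015625)
tray [ 234  181   44   45 1563] ((424.27581787109375, 242.21417236328125), (112.54280090332031, 246.2942352294922), 1.1965255737304688)[ WARN:0@0.863] global loadsave.cpp:1063 imwrite_ Unsupported depth image for selected encoder is fallbacked to CV_8U.
```

```bash
cat >> h.py <<'E'
from scipy.spatial.transform import Rotation as Rn
def plan(p,yaw,n,start=None):
    """rows from commanded pose (start = (pos,yaw) or state) to p, tool-down yaw [deg of tool x]"""
    if start is None:
        s=state();p0=np.array(s["tool_pos"]);R0=Rn.from_quat(s["eef_rot"])
    else: p0=np.array(start[0]);R0=Rn.from_euler("z",start[1],degrees=True)*Rn.from_euler("x",180,degrees=True)
    R1=Rn.from_euler("z",yaw,degrees=True)*Rn.from_euler("x",180,degrees=True)
    w=(R0.inv()*R1).as_rotvec()/n; d=(np.array(p)-p0)/n;R=R0
    for i in range(n):
        print(np.round(np.r_[R.inv().apply(d)/.4,w/(np.pi/2)],4).tolist()); R=R*Rn.from_rotvec(w)
E
python3 - <<'E'
from h import *
plan([.512,-.0615,.18],-1.4,12)
E
```

```text
[0.0928, -0.076, 0.0106, -0.0001, 0.0, 0.0229]
[0.09, -0.0793, 0.0106, -0.0001, 0.0, 0.0229]
[0.0871, -0.0825, 0.0106, -0.0001, 0.0, 0.0229]
[0.0841, -0.0856, 0.0106, -0.0001, 0.0, 0.0229]
[0.081, -0.0886, 0.0106, -0.0001, 0.0, 0.0229]
[0.0777, -0.0914, 0.0106, -0.0001, 0.0, 0.0229]
[0.0744, -0.0942, 0.0106, -0.0001, 0.0, 0.0229]
[0.0709, -0.0968, 0.0106, -0.0001, 0.0, 0.0229]
[0.0674, -0.0993, 0.0106, -0.0001, 0.0, 0.0229]
[0.0638, -0.1016, 0.0106, -0.0001, 0.0, 0.0229]
[0.0601, -0.1039, 0.0105, -0.0001, 0.0, 0.0229]
[0.0563, -0.106, 0.0105, -0.0001, 0.0, 0.0229]
```

>>> drive_tool --increments '[0.093, -0.076, 0.01, 0, 0, 0.023, 0.09, -0.079, 0.01, 0, 0, 0.023, 0.087, -0.083, 0.01, 0, 0, 0.023, 0.084, -0.086, 0.01, 0, 0, 0.023, 0.081, -0.089, 0.01, 0, 0, 0.023]'

```text
clock: 0.82
tool_pos: [0.3584, -0.3587, 0.2111]
eef_rot: [0.994, 0.113, 0.0, 0.0]
wrist_force: [0.6, -0.7, 0.6]
gripper_width: 0.0854
grip_force: 0.0
```

>>> drive_tool --increments '[0.078, -0.091, 0.01, 0, 0, 0.023, 0.074, -0.094, 0.01, 0, 0, 0.023, 0.071, -0.097, 0.01, 0, 0, 0.023, 0.067, -0.099, 0.01, 0, 0, 0.023, 0, 0, 0, 0, 0, 0]'

```text
clock: 1.45
tool_pos: [0.4466, -0.1872, 0.1948]
eef_rot: [0.999, 0.044, -0.0, -0.001]
wrist_force: [-0.3, -0.8, -0.1]
gripper_width: 0.0853
grip_force: 0.0
```

Run:
```python
from h import *
f=grab_frame("wrist");st();save(f,"w1.png",None,1.25);np.save("w1.npy",cloud(f));print(np.round(f["cam_to_world"],3).tolist())
```

```text
1.5 [ 0.4462 -0.1887  0.195 ] [ 9.991e-01  4.310e-02 -4.000e-04 -0.000e+00] [ 0.3 -0.   0.7] 0.08590832107032975 0.0
[[0.088, -0.957, -0.277, 0.516], [-0.996, -0.085, -0.024, -0.182], [-0.0, 0.278, -0.961, 0.337], [0.0, 0.0, 0.0, 1.0]]
```

View pics/w1.png

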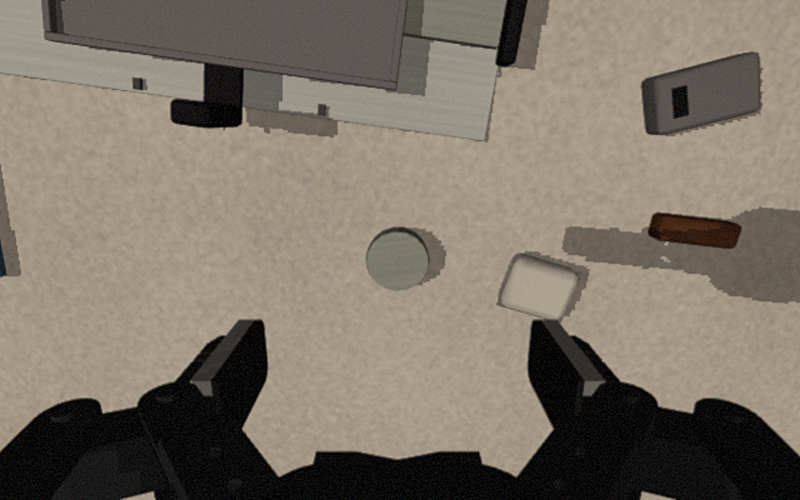

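The wrist view shows the carrier's near rim edge running from (44,38) to (396,87), stop marks at (139,84) and (322,110), and the tab at (205,112). The tin is at (397,258), the earbud case at (540,286) and the power bank at (701,94).

Run:
```python
from h import *
f=grab_frame("wrist");W=cloud(f)
for n,u,v,z in [("rim l",44,38,.028),("rim r",396,87,.028),("mark m",139,84,.004),("mark l",322,110,.004),("plate corner",487,140,.004),("tabtop near L",172,122,.075),("tabtop near R",240,124,.075)]:
    p=onplane(f,u/1.25,v/1.25,z);print(n,np.round(p,4),np.round(W[int(v/1.25),int(u/1.25)],4))
for n,b,zl,zh in[("tin",(355,215,440,300),.012,.03),("ear",(490,245,585,325),.012,.03),("pb",(635,45,770,140),.012,.03),("tab",(160,60,250,130),.065,.085)]:
    R=W[int(b[1]/1.25):int(b[3]/1.25),int(b[0]/1.25):int(b[2]/1.25)].reshape(-1,3);P=R[(R[:,2]>zl)&(R[:,2]<zh)]
    print(n,len(P),np.round(np.median(P,0),4),cv2.minAreaRect((P[:,:2]*1000).astype(np.float32)))
# rim edges
z=W[...,2];print(W[20,120],W[20,200],W[30,350])
plan([.5115,-.0615,.12],-1.4,4)
```

```text
rim l [0.5459 0.046  0.028 ] [0.5461 0.0458 0.0285]
rim r [ 0.5361 -0.1808  0.028 ] [ 0.5382 -0.1798  0.002 ]
mark m [0.5238 0.0009 0.004 ] [5.239e-01 5.000e-04 5.000e-03]
mark l [ 0.5175 -0.1289  0.004 ] [ 0.5174 -0.1293  0.0094]
plate corner [ 0.507  -0.2502  0.004 ] [ 0.5069 -0.2503  0.0008]
tabtop near L [ 0.5032 -0.0555  0.075 ] [ 0.5035 -0.0542  0.0732]
tabtop near R [ 0.5055 -0.0941  0.075 ] [ 5.026e-01 -6.850e-02 -4.000e-04]
tin 1933 [ 0.4147 -0.1902  0.0177] ((413.81842041015625, -190.2517547607422), (46.8841552734375, 47.439674377441406), 42.73033905029297)
ear 2411 [ 0.403  -0.2994  0.0212] ((399.8935241699219, -302.2501525878906), (55.28854751586914, 44.48720932006836), 77.83233642578125)
pb 4278 [ 0.5511 -0.386   0.0218] ((550.9938354492188, -388.6021423339844), (40.208770751953125, 70.63711547851562), 19.205862045288086)
tab 742 [ 0.5094 -0.0657  0.0742] ((509.2216796875, -64.09516143798828), (23.91381072998047, 14.036321640014648), 87.36483764648438)
[ 0.56062749 -0.01759424  0.01960834] [ 0.56603852 -0.08310885  0.02140306] [ 0.57067459 -0.20571764  0.01299885]
[0.0476, -0.0764, 0.0469, 0.0001, 0.0001, 0.0174]
[0.0455, -0.0777, 0.0469, 0.0001, 0.0001, 0.0174]
[0.0434, -0.0789, 0.047, 0.0001, 0.0001, 0.0174]
[0.0412, -0.08, 0.047, 0.0001, 0.0001, 0.0174]
```

Run:
```python
from h import *
plan([.5093,-.064,.11],-2.6,4)
print();plan([.5064,-.128,.046],-2.6,4,([.5093,-.064,.046],-2.6))
```

```text
[0.0461, -0.075, 0.0532, 0.0001, 0.0001, 0.0207]
[0.0436, -0.0764, 0.0532, 0.0001, 0.0001, 0.0207]
[0.0411, -0.0778, 0.0532, 0.0001, 0.0001, 0.0207]
[0.0386, -0.0791, 0.0532, 0.0001, 0.0001, 0.0207]

[0.0, 0.04, 0.0, 0.0, 0.0, 0.0]
[0.0, 0.04, 0.0, 0.0, 0.0, 0.0]
[0.0, 0.04, 0.0, 0.0, 0.0, 0.0]
[0.0, 0.04, 0.0, 0.0, 0.0, 0.0]
```

>>> drive_tool --increments '[0.046, -0.075, 0.053, 0, 0, 0.021, 0.044, -0.076, 0.053, 0, 0, 0.021, 0.041, -0.078, 0.053, 0, 0, 0.021, 0.039, -0.079, 0.053, 0, 0, 0.021, 0, 0, 0, 0, 0, 0]'

```text
clock: 2.17
tool_pos: [0.509, -0.0642, 0.1088]
eef_rot: [1.0, -0.024, -0.002, -0.0]
wrist_force: [0.0, -1.2, 0.3]
gripper_width: 0.0855
grip_force: 0.0
```

>>> drive_tool --increments '[0, 0, 0.08, 0, 0, 0, 0, 0, 0.077, 0, 0, 0, 0, 0, 0, 0, 0, 0]'

```text
clock: 2.55
tool_pos: [0.5075, -0.0658, 0.0462]
eef_rot: [1.0, -0.025, -0.003, -0.0]
wrist_force: [-0.2, -0.2, 0.0]
gripper_width: 0.0857
grip_force: 0.0
```

>>> drive_tool --increments '[0, 0, 0, 0, 0, 0, 0, 0, 0, 0, 0, 0, 0, 0, 0, 0, 0, 0, 0, 0, 0, 0, 0, 0, 0, 0, 0, 0, 0, 0]' --grip 1 --grip_force 25

```text
clock: 3.18
tool_pos: [0.5108, -0.0646, 0.0488]
eef_rot: [1.0, -0.025, 0.001, 0.0]
wrist_force: [-1.8, -0.1, 5.4]
gripper_width: 0.0232
grip_force: 28.5
```

>>> drive_tool --increments '[0, 0.04, 0, 0, 0, 0, 0, 0.04, 0, 0, 0, 0, 0, 0.04, 0, 0, 0, 0, 0, 0.04, 0, 0, 0, 0, 0, 0, 0, 0, 0, 0]'

```text
clock: 3.8
tool_pos: [0.5077, -0.1287, 0.0488]
eef_rot: [1.0, -0.025, 0.001, -0.0]
wrist_force: [0.3, 0.7, 5.5]
gripper_width: 0.0233
grip_force: 28.7
```

>>> drive_tool --increments '[0, 0, 0, 0, 0, 0, 0, 0, 0, 0, 0, 0, 0, 0, 0, 0, 0, 0]' --grip -1

```text
clock: 4.18
tool_pos: [0.5065, -0.1282, 0.0474]
eef_rot: [1.0, -0.025, -0.0, -0.0]
wrist_force: [0.2, -0.5, 0.7]
gripper_width: 0.0766
grip_force: 0.0
```

>>> drive_tool --increments '[0, 0, -0.12, 0, 0, 0, 0, 0, -0.12, 0, 0, 0, 0, 0, -0.12, 0, 0, 0, 0, 0, 0, 0, 0, 0]'

```text
clock: 4.68
tool_pos: [0.5103, -0.1296, 0.1965]
eef_rot: [1.0, -0.025, 0.005, 0.002]
wrist_force: [0.4, 0.5, 0.3]
gripper_width: 0.0853
grip_force: 0.0
```

```bash
cat >> h.py <<'E'
def meas(W,x0,y0,x1,y1,zl,zh,n,half=None):
    m=(W[...,0]>x0)&(W[...,0]<x1)&(W[...,1]>y0)&(W[...,1]<y1)&(W[...,2]>zl)&(W[...,2]<zh)
    k,l,s,c=cv2.connectedComponentsWithStats(m.astype(np.uint8))
    if k<2: print(n,"none");return
    i=1+s[1:,4].argmax();P=W[l==i];r=cv2.minAreaRect((P[:,:2]*1000).astype(np.float32))
    print(n,len(P),"med",np.round(np.median(P,0),4),"rect",np.round(r[0],1),np.round(r[1],1),round(r[2],1))
E
python3 - <<'E'
from h import *
st();f=grab_frame("wrist");W=cloud(f);save(f,"w2.png",None,1.25);F=cloud(grab_frame("scene"))
for w in(W,F):
    meas(w,.47,-.2,.54,0,.062,.085,"tab");meas(w,.67,-.05,.73,.04,.19,.207,"cap")
    meas(w,.35,-.25,.47,-.12,.012,.03,"tin");meas(w,.33,-.36,.47,-.25,.012,.03,"ear");meas(w,.48,-.45,.62,-.33,.012,.03,"pb")
E
```

```text
4.67 [ 0.5103 -0.1296  0.1965] [ 0.9997 -0.0245  0.0049  0.0016] [0.4 0.5 0.3] 0.08531848308646567 0.0
tab 608 med [ 0.5081 -0.1292  0.0742] rect [ 506.4 -129.1] [23.7 14.6] 87.2
cap none
tin 1705 med [ 0.4153 -0.1896  0.0177] rect [ 413.6 -190.2] [47.8 47.3] 58.3
ear 1917 med [ 0.4069 -0.3024  0.0213] rect [ 400.2 -302.1] [56.1 44.9] 77.3
pb 3611 med [ 0.5519 -0.3824  0.0218] rect [ 550.6 -386.3] [41. 66.] 18.4
tab 42 med [ 0.5104 -0.1271  0.0719] rect [ 509.6 -127.3] [14.6 22. ] 20.8
cap 151 med [ 0.6979 -0.0026  0.1982] rect [695.3  -3.4] [37.7 35. ] 40.4
tin 123 med [ 0.4165 -0.188   0.0172] rect [ 414.6 -188.7] [44.3 46.8] 21.0
ear 150 med [ 0.4043 -0.2985  0.0202] rect [ 401.2 -299. ] [53.1 45. ] 80.1
pb 231 med [ 0.5553 -0.3852  0.0211] rect [ 552.1 -387.9] [43.9 70.5] 19.0
```

View pics/w2.png

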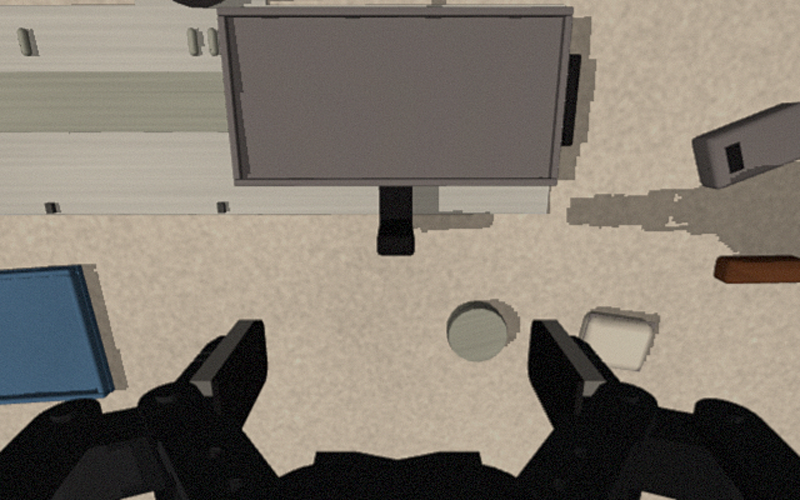

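The carrier is at the loading stop: its tab is at pixel x 395, and the visible stop marks at (52,208) and (222,207) are spaced as expected. I'll pick up the tin first.

Run:
```python
from h import *
f=grab_frame("wrist")
c=[onplane(f,u/1.25,v/1.25,.028) for u,v in[(219,9),(573,9),(557,185),(235,185)]];print(np.round(c,4).tolist(),np.mean(c,0))
plan([.4145,-.1902,.09],87.4,10)
```

```text
[[0.6481, -0.0248, 0.028], [0.6374, -0.2453, 0.028], [0.5277, -0.241, 0.028], [0.5385, -0.0183, 0.028]] [ 0.58794282 -0.13234155  0.028     ]
[-0.022, 0.0167, 0.0252, -0.0001, 0.0001, -0.1002]
[-0.0243, 0.013, 0.0252, -0.0001, 0.0001, -0.1002]
[-0.0261, 0.009, 0.0252, -0.0001, 0.0001, -0.1002]
[-0.0272, 0.0048, 0.0252, -0.0001, 0.0001, -0.1002]
[-0.0276, 0.0005, 0.0252, -0.0001, 0.0001, -0.1002]
[-0.0273, -0.0039, 0.0252, -0.0001, 0.0001, -0.1002]
[-0.0264, -0.0081, 0.0252, -0.0001, 0.0001, -0.1002]
[-0.0248, -0.0121, 0.0252, -0.0001, 0.0001, -0.1002]
[-0.0226, -0.0159, 0.0252, -0.0001, 0.0001, -0.1002]
[-0.0198, -0.0192, 0.0252, -0.0001, 0.0001, -0.1002]
```

>>> drive_tool --increments '[-0.022, 0.017, 0.025, 0, 0, -0.1, -0.024, 0.013, 0.025, 0, 0, -0.1, -0.026, 0.009, 0.025, 0, 0, -0.1, -0.027, 0.005, 0.025, 0, 0, -0.1, -0.028, 0.0, 0.025, 0, 0, -0.1]'

```text
clock: 5.45
tool_pos: [0.459, -0.1589, 0.1389]
eef_rot: [0.932, 0.362, -0.002, -0.002]
wrist_force: [-0.7, 1.1, 0.7]
gripper_width: 0.0855
grip_force: 0.0
```

>>> drive_tool --increments '[-0.027, -0.004, 0.025, 0, 0, -0.1, -0.026, -0.008, 0.025, 0, 0, -0.1, -0.025, -0.012, 0.025, 0, 0, -0.1, -0.023, -0.016, 0.025, 0, 0, -0.1, -0.02, -0.019, 0.025, 0, 0, -0.1]'

```text
clock: 6.08
tool_pos: [0.4134, -0.1897, 0.0892]
eef_rot: [0.723, 0.691, -0.001, -0.002]
wrist_force: [1.1, 0.1, 0.0]
gripper_width: 0.0854
grip_force: 0.0
```

>>> drive_tool --increments '[0, 0, 0, 0, 0, 0, 0, 0, 0, 0, 0, 0]'

```text
clock: 6.32
tool_pos: [0.4152, -0.1902, 0.091]
eef_rot: [0.725, 0.689, -0.0, -0.001]
wrist_force: [-0.3, -0.1, -0.6]
gripper_width: 0.0851
grip_force: 0.0
```

Run:
```python
from h import *
st();w=cloud(grab_frame("wrist"))
meas(w,.35,-.25,.47,-.12,.012,.03,"tin")
plan([.4145,-.1902,.001],87.4,3)
```

```text
6.33 [ 0.4152 -0.1902  0.091 ] [ 7.252e-01  6.886e-01 -1.000e-04 -8.000e-04] [-0.3 -0.1 -0.6] 0.0851179090483354 0.0
tin 4208 med [ 0.4128 -0.1883  0.0178] rect [ 412.7 -189.7] [47.2 47.8] 89.1
[0.0001, -0.001, 0.0753, -0.0001, -0.0001, -0.0012]
[0.0001, -0.001, 0.0753, -0.0001, -0.0001, -0.0012]
[0.0001, -0.001, 0.0753, -0.0001, -0.0001, -0.0012]
```

>>> drive_tool --increments '[0, -0.003, 0.1, 0, 0, 0, 0, 0, 0.1, 0, 0, 0, 0, 0, 0.025, 0, 0, 0, 0, 0, 0, 0, 0, 0]'

```text
clock: 6.88
tool_pos: [0.4146, -0.1904, 0.0016]
eef_rot: [0.724, 0.689, -0.0, -0.0]
wrist_force: [0.2, 0.3, 0.0]
gripper_width: 0.0855
grip_force: 0.0
```

>>> drive_tool --increments '[0, 0, 0, 0, 0, 0, 0, 0, 0, 0, 0, 0, 0, 0, 0, 0, 0, 0, 0, 0, 0, 0, 0, 0]' --grip 1 --grip_force 25

```text
clock: 7.38
tool_pos: [0.4155, -0.1912, 0.0032]
eef_rot: [0.724, 0.689, 0.0, 0.001]
wrist_force: [-0.3, 0.8, 5.6]
gripper_width: 0.0471
grip_force: 25.0
```

>>> drive_tool --increments '[0, 0, -0.05, 0, 0, 0, 0, 0, -0.1, 0, 0, 0, 0, 0, -0.1, 0, 0, 0, 0, 0, 0, 0, 0, 0]'

```text
clock: 7.88
tool_pos: [0.4176, -0.1924, 0.1056]
eef_rot: [0.724, 0.689, 0.001, 0.005]
wrist_force: [0.1, 0.3, -0.4]
gripper_width: 0.0469
grip_force: 26.2
```

Run:
```python
from h import *
st();f=grab_frame("wrist");save(f,"w3.png")
c=np.array([.592,-.133]);u=np.array([.0454,.999]);
for k,d in(("tin",.072),("ear",.006),("pb",-.062)): print(k,c+d*u)
t=c+.072*u
plan([t[0],t[1],.10],87.4,4)
```

```text
7.88 [ 0.4176 -0.1924  0.1056] [0.7243 0.6894 0.0013 0.0046] [ 0.1  0.3 -0.4] 0.04686897532421951 26.18295192718506
tin [ 0.5952688 -0.061072 ]
ear [ 0.5922724 -0.127006 ]
pb [ 0.5891852 -0.194938 ]
[0.0869, 0.1079, 0.0026, 0.0007, 0.0004, -0.0006]
[0.0868, 0.108, 0.0025, 0.0007, 0.0004, -0.0006]
[0.0867, 0.1081, 0.0024, 0.0007, 0.0004, -0.0006]
[0.0866, 0.1082, 0.0024, 0.0007, 0.0004, -0.0006]
```

View pics/w3.png

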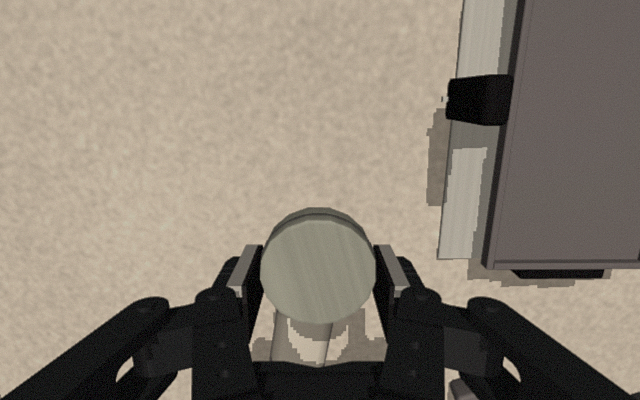

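The tin is held flat between the pads at (318,268). I'll carry it to the carrier.

>>> drive_tool --increments '[0.087, 0.108, 0.002, 0, 0, 0, 0.087, 0.108, 0.002, 0, 0, 0, 0.087, 0.108, 0.002, 0, 0, 0, 0.087, 0.108, 0.002, 0, 0, 0, 0, 0, 0, 0, 0, 0]'

```text
clock: 8.55
tool_pos: [0.5958, -0.0576, 0.097]
eef_rot: [0.723, 0.691, 0.0, -0.0]
wrist_force: [-0.5, -0.0, -0.6]
gripper_width: 0.047
grip_force: 26.2
```

>>> drive_tool --increments '[0, 0, 0.08, 0, 0, 0, 0, 0, 0.08, 0, 0, 0, 0, 0, 0.015, 0, 0, 0, 0, 0, 0, 0, 0, 0]'

```text
clock: 9.05
tool_pos: [0.5918, -0.0603, 0.0275]
eef_rot: [0.725, 0.689, -0.001, -0.001]
wrist_force: [0.4, -0.1, -0.5]
gripper_width: 0.0469
grip_force: 26.3
```

>>> drive_tool --increments '[0, 0, 0.006, 0, 0, 0, 0, 0, 0, 0, 0, 0]'

```text
clock: 9.3
tool_pos: [0.5941, -0.0603, 0.0264]
eef_rot: [0.724, 0.689, 0.0, 0.0]
wrist_force: [-0.2, -0.6, -0.8]
gripper_width: 0.0466
grip_force: 26.3
```

>>> drive_tool --increments '[0, 0, 0, 0, 0, 0, 0, 0, 0, 0, 0, 0, 0, 0, 0, 0, 0, 0]' --grip -0.45

```text
clock: 9.68
tool_pos: [0.594, -0.06, 0.0263]
eef_rot: [0.724, 0.689, 0.0, 0.0]
wrist_force: [0.5, -0.5, 1.1]
gripper_width: 0.062
grip_force: 0.0
```

>>> drive_tool --increments '[0, 0, -0.1, 0, 0, 0, 0, 0, -0.1, 0, 0, 0, 0, 0, -0.05, 0, 0, 0, 0, 0, 0, 0, 0, 0]'

```text
clock: 10.18
tool_pos: [0.5953, -0.0602, 0.1278]
eef_rot: [0.724, 0.689, 0.001, 0.002]
wrist_force: [0.3, 0.2, -1.1]
gripper_width: 0.0622
grip_force: 0.0
```

Run:
```python
from h import *
st();f=cloud(grab_frame("scene"));w=cloud(grab_frame("wrist"))
meas(f,.33,-.36,.47,-.25,.012,.03,"ear")
meas(w,.53,-.14,.65,0,.034,.05,"tin");meas(f,.48,-.45,.62,-.33,.012,.03,"pb")
m=(w[...,2]>.0245)&(w[...,2]<.032);P=w[m];
print(P.min(0),P.max(0))
plan([.4015,-.3010,.11],79,8)
```

```text
10.18 [ 0.5953 -0.0602  0.1278] [0.7243 0.6895 0.0012 0.0016] [ 0.3  0.2 -1.1] 0.062241280074410085 0.0
ear 154 med [ 0.4052 -0.2978  0.0199] rect [ 403.2 -299.6] [53.9 44.1] 82.2
tin 3802 med [ 0.5936 -0.0575  0.0398] rect [593.5 -58.6] [47.7 47.5] 53.1
pb 228 med [ 0.5555 -0.3865  0.0206] rect [ 552.1 -388.1] [42.7 71.4] 18.8
[ 0.53067107 -0.23841982  0.02450283] [0.85312841 0.02865299 0.03199857]
[-0.0782, -0.056, 0.0047, -0.0002, -0.0, 0.0114]
[-0.0792, -0.0546, 0.0047, -0.0002, -0.0, 0.0114]
[-0.0802, -0.0532, 0.0047, -0.0002, -0.0, 0.0114]
[-0.0811, -0.0517, 0.0047, -0.0002, -0.0, 0.0114]
[-0.082, -0.0503, 0.0047, -0.0002, -0.0, 0.0114]
[-0.0829, -0.0488, 0.0047, -0.0002, -0.0, 0.0114]
[-0.0837, -0.0473, 0.0047, -0.0002, -0.0, 0.0114]
[-0.0846, -0.0458, 0.0047, -0.0002, -0.0, 0.0114]
```

>>> drive_tool --increments '[-0.078, -0.056, 0.005, 0, 0, 0.011, -0.079, -0.055, 0.005, 0, 0, 0.011, -0.08, -0.053, 0.005, 0, 0, 0.011, -0.081, -0.052, 0.005, 0, 0, 0.011, -0.082, -0.05, 0.005, 0, 0, 0.011]' --grip -1

```text
clock: 10.9
tool_pos: [0.472, -0.2106, 0.1137]
eef_rot: [0.754, 0.657, -0.001, -0.002]
wrist_force: [0.6, -0.5, -0.2]
gripper_width: 0.0855
grip_force: 0.0
```

>>> drive_tool --increments '[-0.083, -0.049, 0.005, 0, 0, 0.011, -0.084, -0.047, 0.005, 0, 0, 0.011, -0.085, -0.046, 0.005, 0, 0, 0.011, 0, 0, 0, 0, 0, 0, 0, 0, 0, 0, 0, 0]'

```text
clock: 11.52
tool_pos: [0.4021, -0.3006, 0.1087]
eef_rot: [0.77, 0.638, -0.0, -0.001]
wrist_force: [0.4, 0.7, -0.3]
gripper_width: 0.0857
grip_force: 0.0
```

Run:
```python
from h import *
st();w=cloud(grab_frame("wrist"))
meas(w,.33,-.36,.47,-.25,.012,.03,"ear")
plan([.401,-.3015,.001],79,3)
```

```text
11.53 [ 0.4021 -0.3006  0.1087] [ 0.7704  0.6376 -0.     -0.0015] [ 0.4  0.7 -0.3] 0.0857209642786322 0.0
ear 4754 med [ 0.4001 -0.299   0.0212] rect [ 399.4 -302.2] [54.8 44.4] 78.0
[-0.0012, -0.001, 0.09, -0.0004, -0.0003, 0.001]
[-0.0012, -0.0011, 0.09, -0.0004, -0.0003, 0.001]
[-0.0011, -0.0011, 0.09, -0.0004, -0.0003, 0.001]
```

>>> drive_tool --increments '[-0.002, -0.003, 0.1, 0, 0, 0.005, -0.002, 0, 0.1, 0, 0, 0.005, 0, 0, 0.065, 0, 0, 0, 0, 0, 0, 0, 0, 0]'

```text
clock: 12.08
tool_pos: [0.4001, -0.3002, 0.0018]
eef_rot: [0.775, 0.632, -0.0, -0.003]
wrist_force: [0.2, 0.3, 0.6]
gripper_width: 0.0852
grip_force: 0.0
```

>>> drive_tool --increments '[0, 0, 0, 0, 0, 0, 0, 0, 0, 0, 0, 0, 0, 0, 0, 0, 0, 0, 0, 0, 0, 0, 0, 0]' --grip 1 --grip_force 25

```text
clock: 12.58
tool_pos: [0.4026, -0.3038, 0.0056]
eef_rot: [0.775, 0.632, 0.0, 0.001]
wrist_force: [0.3, 1.5, 7.3]
gripper_width: 0.0435
grip_force: 27.4
```

>>> drive_tool --increments '[0, 0, -0.05, 0, 0, 0, 0, 0, -0.1, 0, 0, 0, 0, 0, -0.1, 0, 0, 0, 0, 0, 0, 0, 0, 0]'

```text
clock: 13.08
tool_pos: [0.4039, -0.3052, 0.1078]
eef_rot: [0.775, 0.632, 0.001, 0.004]
wrist_force: [-0.2, -1.0, -0.6]
gripper_width: 0.0426
grip_force: 26.7
```

Run:
```python
from h import *
st();f=grab_frame("wrist");save(f,"w4.png");meas(cloud(f),.33,-.4,.47,-.2,.09,.13,"ear")
plan([.5930,-.1270,.105],87.4,6)
```

```text
13.07 [ 0.4039 -0.3052  0.1078] [7.752e-01 6.317e-01 6.000e-04 4.200e-03] [-0.2 -1.  -0.6] 0.042592679322880835 26.677410900592804
ear 14611 med [ 0.4045 -0.299   0.1234] rect [ 403.5 -304. ] [54.9 70.9] 78.9
[0.0882, 0.0629, 0.0004, 0.0004, 0.0003, -0.0168]
[0.0866, 0.0652, 0.0004, 0.0004, 0.0003, -0.0168]
[0.0848, 0.0674, 0.0004, 0.0004, 0.0003, -0.0168]
[0.083, 0.0697, 0.0004, 0.0004, 0.0003, -0.0168]
[0.0811, 0.0718, 0.0003, 0.0004, 0.0003, -0.0168]
[0.0792, 0.0739, 0.0003, 0.0004, 0.0003, -0.0168]
```

>>> drive_tool --increments '[0.088, 0.063, 0, 0, 0, -0.017, 0.087, 0.065, 0, 0, 0, -0.017, 0.085, 0.067, 0, 0, 0, -0.017, 0.083, 0.07, 0, 0, 0, -0.017, 0.081, 0.072, 0, 0, 0, -0.017]'

```text
clock: 13.75
tool_pos: [0.5594, -0.1537, 0.1018]
eef_rot: [0.731, 0.682, -0.001, -0.002]
wrist_force: [0.5, -0.5, 0.0]
gripper_width: 0.0431
grip_force: 26.6
```

>>> drive_tool --increments '[0.079, 0.074, 0, 0, 0, -0.017, 0, 0, 0, 0, 0, 0, 0, 0, 0, 0, 0, 0]'

```text
clock: 14.12
tool_pos: [0.59, -0.1255, 0.1021]
eef_rot: [0.722, 0.692, -0.001, -0.002]
wrist_force: [-0.1, -0.3, -1.2]
gripper_width: 0.0437
grip_force: 26.6
```

Run:
```python
from h import *
st();plan([.5930,-.1270,.0285],87.4,2)
```

```text
14.12 [ 0.59   -0.1255  0.1021] [ 0.722   0.6919 -0.0012 -0.0016] [-0.1 -0.3 -1.2] 0.0436950018126058 26.64605140686035
[-0.0018, 0.0041, 0.092, -0.0013, -0.0002, 0.0009]
[-0.0018, 0.004, 0.092, -0.0013, -0.0002, 0.0009]
```

>>> drive_tool --increments '[-0.002, 0.004, 0.09, 0, 0, 0, -0.001, 0.003, 0.09, 0, 0, 0, 0, 0, 0.002, 0, 0, 0, 0, 0, 0, 0, 0, 0]'

```text
clock: 14.62
tool_pos: [0.5933, -0.1277, 0.0312]
eef_rot: [0.723, 0.691, -0.001, -0.001]
wrist_force: [-0.3, 0.2, 0.4]
gripper_width: 0.0434
grip_force: 27.3
```

>>> drive_tool --increments '[0, 0, 0, 0, 0, 0, 0, 0, 0, 0, 0, 0, 0, 0, 0, 0, 0, 0]' --grip -0.4

```text
clock: 15.0
tool_pos: [0.5949, -0.1272, 0.0319]
eef_rot: [0.722, 0.692, 0.0, 0.0]
wrist_force: [-0.1, 1.0, -0.1]
gripper_width: 0.0599
grip_force: 0.0
```

>>> drive_tool --increments '[0, 0, -0.1, 0, 0, 0, 0, 0, -0.1, 0, 0, 0, 0, 0, -0.03, 0, 0, 0, 0, 0, 0, 0, 0, 0]'

```text
clock: 15.5
tool_pos: [0.5952, -0.1272, 0.1241]
eef_rot: [0.722, 0.692, 0.0, 0.001]
wrist_force: [-0.2, 0.4, 0.6]
gripper_width: 0.0599
grip_force: 0.0
```

Run:
```python
from h import *
st();f=cloud(grab_frame("scene"));w=cloud(grab_frame("wrist"))
meas(w,.53,-.095,.65,0,.034,.05,"tin");meas(w,.53,-.18,.65,-.09,.034,.05,"ear");meas(f,.48,-.45,.62,-.33,.012,.03,"pb")
plan([.552,-.388,.11],109.3,6)
```

```text
15.5 [ 0.5952 -0.1272  0.1241] [7.221e-01 6.918e-01 5.000e-04 8.000e-04] [-0.2  0.4  0.6] 0.059867473756304704 0.0
tin 4879 med [ 0.5936 -0.0586  0.0397] rect [593.5 -59.3] [48.2 48.2] 60.9
ear 5089 med [ 0.5934 -0.1235  0.0432] rect [ 593.3 -126.7] [54.6 44.4] 87.6
pb 231 med [ 0.5556 -0.3861  0.0208] rect [ 552.6 -387.6] [44.6 69. ] 17.1
[-0.1095, -0.0125, 0.0049, -0.0003, -0.0001, -0.0403]
[-0.1085, -0.0194, 0.0049, -0.0003, -0.0001, -0.0403]
[-0.1071, -0.0263, 0.0049, -0.0003, -0.0001, -0.0403]
[-0.1052, -0.033, 0.0049, -0.0003, -0.0001, -0.0403]
[-0.1029, -0.0396, 0.0049, -0.0003, -0.0001, -0.0403]
[-0.1002, -0.046, 0.0049, -0.0003, -0.0001, -0.0403]
```

>>> drive_tool --increments '[-0.11, -0.013, 0.005, 0, 0, -0.04, -0.109, -0.019, 0.005, 0, 0, -0.04, -0.107, -0.026, 0.005, 0, 0, -0.04, -0.105, -0.033, 0.005, 0, 0, -0.04, -0.103, -0.04, 0.005, 0, 0, -0.04]' --grip -1

```text
clock: 16.23
tool_pos: [0.5581, -0.3455, 0.1105]
eef_rot: [0.604, 0.797, -0.0, -0.002]
wrist_force: [0.5, 0.1, 0.3]
gripper_width: 0.0852
grip_force: 0.0
```

>>> drive_tool --increments '[-0.1, -0.046, 0.005, 0, 0, -0.04, 0, 0, 0, 0, 0, 0, 0, 0, 0, 0, 0, 0]'

```text
clock: 16.6
tool_pos: [0.5517, -0.3875, 0.1091]
eef_rot: [0.58, 0.814, 0.0, -0.002]
wrist_force: [-0.3, -0.4, -0.5]
gripper_width: 0.0855
grip_force: 0.0
```

Run:
```python
from h import *
st();w=cloud(grab_frame("wrist"))
meas(w,.45,-.46,.65,-.31,.012,.03,"pb")
plan([.5515,-.388,.001],109.3,3)
```

```text
16.6 [ 0.5517 -0.3875  0.1091] [ 5.802e-01  8.145e-01  4.000e-04 -2.000e-03] [-0.3 -0.4 -0.5] 0.08554827961411916 0.0
pb 5648 med [ 0.5499 -0.3861  0.0217] rect [ 550.6 -388.7] [40.1 68.9] 19.3
[-0.0009, -0.0006, 0.0905, -0.0003, -0.0007, -0.0006]
[-0.0008, -0.0006, 0.0905, -0.0003, -0.0007, -0.0006]
[-0.0007, -0.0007, 0.0905, -0.0003, -0.0007, -0.0006]
```

>>> drive_tool --increments '[-0.002, -0.002, 0.1, 0, 0, 0, 0, 0, 0.1, 0, 0, 0, 0, 0, 0.068, 0, 0, 0, 0, 0, 0, 0, 0, 0]'

```text
clock: 17.15
tool_pos: [0.5502, -0.386, 0.0006]
eef_rot: [0.579, 0.815, 0.0, -0.004]
wrist_force: [-0.2, 0.6, -0.3]
gripper_width: 0.0856
grip_force: 0.0
```

>>> drive_tool --increments '[0, 0, 0, 0, 0, 0, 0, 0, 0, 0, 0, 0, 0, 0, 0, 0, 0, 0, 0, 0, 0, 0, 0, 0]' --grip 1 --grip_force 30

```text
clock: 17.65
tool_pos: [0.5535, -0.3906, 0.0062]
eef_rot: [0.58, 0.815, -0.0, 0.002]
wrist_force: [-0.8, 0.7, 6.1]
gripper_width: 0.0393
grip_force: 32.9
```

>>> drive_tool --increments '[0, 0, -0.05, 0, 0, 0, 0, 0, -0.1, 0, 0, 0, 0, 0, -0.1, 0, 0, 0, 0, 0, 0, 0, 0, 0]'

```text
clock: 18.15
tool_pos: [0.5553, -0.3921, 0.1096]
eef_rot: [0.58, 0.815, -0.0, 0.005]
wrist_force: [0.1, -0.5, -1.9]
gripper_width: 0.0393
grip_force: 32.1
```

Run:
```python
from h import *
st();f=grab_frame("wrist");save(f,"w5.png")
f=cloud(grab_frame("scene"));meas(f,.53,-.095,.65,0,.034,.05,"tin");meas(f,.53,-.18,.65,-.09,.034,.05,"ear")
plan([.5895,-.195,.105],87.4,5)
```

```text
18.15 [ 0.5553 -0.3921  0.1096] [ 5.798e-01  8.147e-01 -3.000e-04  5.000e-03] [ 0.1 -0.5 -1.9] 0.03929542715690886 32.09922015666962
tin 62 med [ 0.6    -0.0701  0.0395] rect [596.2 -70.9] [40.  17.9] 19.6
ear 213 med [ 0.5988 -0.1228  0.0422] rect [ 595.5 -125.8] [45.4 55.7] 2.0
[0.0858, 0.0495, -0.0003, 0.0, 0.0, 0.0483]
[0.0893, 0.0429, -0.0003, 0.0, 0.0, 0.0483]
[0.0923, 0.036, -0.0003, 0.0, 0.0, 0.0483]
[0.0947, 0.0289, -0.0003, 0.0, 0.0, 0.0483]
[0.0966, 0.0216, -0.0003, 0.0, 0.0, 0.0483]
```

View pics/w5.png

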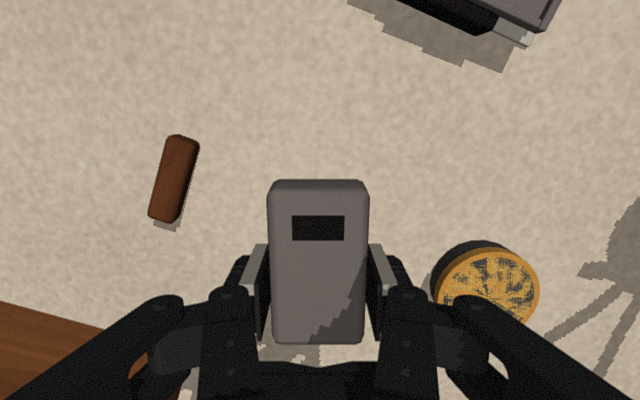

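The power bank is held level at (317,262), and the seal case (174,178) and polish tin (490,283) are untouched.

>>> drive_tool --increments '[0.085, 0.05, 0, 0, 0, 0.048, 0.089, 0.043, 0, 0, 0, 0.048, 0.092, 0.036, 0, 0, 0, 0.048, 0.094, 0.029, 0, 0, 0, 0.048, 0.095, 0.022, 0, 0, 0, 0.048]'

```text
clock: 18.88
tool_pos: [0.5881, -0.1944, 0.1013]
eef_rot: [0.723, 0.691, -0.001, -0.002]
wrist_force: [0.1, -0.2, -1.8]
gripper_width: 0.0393
grip_force: 32.1
```

>>> drive_tool --increments '[0, 0, 0, 0, 0, 0, 0, 0, 0, 0, 0, 0]'

```text
clock: 19.12
tool_pos: [0.5888, -0.1961, 0.1023]
eef_rot: [0.722, 0.692, -0.001, -0.001]
wrist_force: [-0.8, 0.8, -2.0]
gripper_width: 0.0393
grip_force: 32.1
```

Run:
```python
from h import *
st();w=cloud(grab_frame("wrist"));meas(w,.5,-.3,.7,-.14,.1,.13,"pb")
plan([.5900,-.197,.029],87.4,2)
```

```text
19.12 [ 0.5888 -0.1961  0.1023] [ 0.7217  0.6922 -0.0009 -0.0013] [-0.8  0.8 -2. ] 0.0393308497691253 32.05605983734131
pb 18066 med [ 0.5886 -0.1882  0.1179] rect [ 588.5 -194.4] [70.3 66.5] 87.3
[-0.0002, 0.0013, 0.0922, -0.0007, -0.0001, 0.0008]
[-0.0002, 0.0012, 0.0922, -0.0007, -0.0001, 0.0008]
```

>>> drive_tool --increments '[-0.005, 0.002, 0.09, 0, 0, 0, -0.002, 0.001, 0.09, 0, 0, 0, 0, 0, 0.003, 0, 0, 0, 0, 0, 0, 0, 0, 0]'

```text
clock: 19.68
tool_pos: [0.5906, -0.2001, 0.0307]
eef_rot: [0.723, 0.691, -0.0, -0.001]
wrist_force: [-0.4, -0.0, -1.0]
gripper_width: 0.039
grip_force: 33.0
```

>>> drive_tool --increments '[0, 0, 0, 0, 0, 0, 0, 0, 0, 0, 0, 0, 0, 0, 0, 0, 0, 0]' --grip -0.35

```text
clock: 20.05
tool_pos: [0.5917, -0.1995, 0.0317]
eef_rot: [0.722, 0.692, 0.0, 0.001]
wrist_force: [-0.5, -0.4, -0.0]
gripper_width: 0.0576
grip_force: 0.0
```

>>> drive_tool --increments '[-0.02, -0.05, -0.12, 0, 0, 0, -0.02, -0.05, -0.12, 0, 0, 0, 0, -0.05, -0.12, 0, 0, 0, 0, 0, 0, 0, 0, 0]'

```text
clock: 20.55
tool_pos: [0.5328, -0.2143, 0.1803]
eef_rot: [0.722, 0.692, 0.002, 0.005]
wrist_force: [1.1, -0.3, -0.4]
gripper_width: 0.0579
grip_force: 0.0
```

Run:
```python
from h import *
st();f=grab_frame("wrist");save(f,"w6.png");w=cloud(f);s=cloud(grab_frame("side"))
for q in(w,s):
  meas(q,.53,-.095,.65,0,.034,.05,"tin");meas(q,.53,-.155,.65,-.096,.034,.05,"ear");meas(q,.53,-.25,.65,-.157,.034,.05,"pb");meas(q,.47,-.2,.54,0,.062,.085,"tab")
meas(s,.66,-.05,.73,.04,.194,.21,"cap")
```

```text
20.55 [ 0.5328 -0.2143  0.1803] [0.7223 0.6915 0.0016 0.0047] [ 1.1 -0.3 -0.4] 0.05789030321851927 0.0
tin 112 med [ 0.5912 -0.0822  0.0373] rect [591.7 -82.4] [ 2.7 21.4] 86.6
ear 4449 med [ 0.5919 -0.1258  0.0431] rect [ 593.3 -126.4] [53.8 44.7] 87.5
pb 4282 med [ 0.5892 -0.1959  0.0437] rect [ 590.3 -198.1] [69.  40.4] 87.4
tab 823 med [ 0.5067 -0.1289  0.0744] rect [ 506.  -128.8] [24.  14.2] 87.4
tin 208 med [ 0.594  -0.0645  0.0416] rect [594.9 -61.2] [47.6 45.9] 79.1
ear 294 med [ 0.593  -0.134   0.0449] rect [ 594.7 -128.5] [53.6 44.7] 88.3
pb 422 med [ 0.5902 -0.2071  0.0452] rect [ 591.8 -200.7] [72.1 40.7] 87.2
tab 66 med [ 0.5069 -0.1358  0.075 ] rect [ 507.9 -130.9] [24.9 14. ] 80.6
cap 103 med [ 0.6917 -0.0108  0.1994] rect [694.   -7.6] [44.7 34. ] 24.5
```

View pics/w6.png

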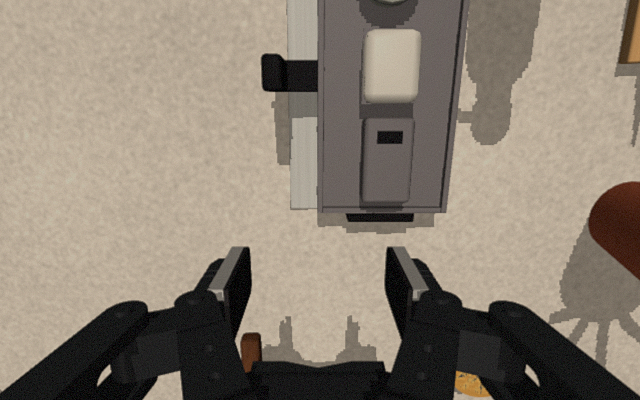

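All three items lie flat side by side: the tin at the top (392,0), the earbud case at (392,65) and the power bank at (387,160). The tab is at (272,72). Next I pinch the tab and slide the carrier to the misting stop.

Run:
```python
from h import *
plan([.507,-.129,.12],87.4,3)
```

```text
[0.069, -0.023, 0.0464, 0.0004, 0.0002, 0.0005]
[0.0689, -0.023, 0.0464, 0.0004, 0.0002, 0.0005]
[0.0689, -0.023, 0.0465, 0.0004, 0.0002, 0.0005]
```

>>> drive_tool --increments '[0.069, -0.023, 0.046, 0, 0, 0, 0.069, -0.023, 0.046, 0, 0, 0, 0.069, -0.023, 0.046, 0, 0, 0, 0, 0, 0, 0, 0, 0, 0, 0, 0, 0, 0, 0]' --grip -0.1

```text
clock: 21.28
tool_pos: [0.5068, -0.129, 0.119]
eef_rot: [0.722, 0.692, -0.0, -0.0]
wrist_force: [0.0, 0.1, 0.3]
gripper_width: 0.0471
grip_force: 0.0
```

>>> drive_tool --increments '[0, 0, 0.09, 0, 0, 0, 0, 0, 0.09, 0, 0, 0, 0, 0, 0, 0, 0, 0]'

```text
clock: 21.65
tool_pos: [0.5046, -0.129, 0.0455]
eef_rot: [0.722, 0.691, -0.001, -0.002]
wrist_force: [-0.6, 0.5, 0.1]
gripper_width: 0.0472
grip_force: 0.0
```

>>> drive_tool --increments '[0, 0, 0, 0, 0, 0, 0, 0, 0, 0, 0, 0, 0, 0, 0, 0, 0, 0, 0, 0, 0, 0, 0, 0]' --grip 1 --grip_force 50

```text
clock: 22.15
tool_pos: [0.5066, -0.1293, 0.0496]
eef_rot: [0.722, 0.692, -0.0, 0.0]
wrist_force: [-3.7, -0.9, 6.1]
gripper_width: 0.0133
grip_force: 50.3
```

>>> drive_tool --increments '[0.015, 0, 0, 0, 0, 0, 0.03, 0, 0, 0, 0, 0, 0.04, 0, 0, 0, 0, 0, 0.04, 0, 0, 0, 0, 0, 0.04, 0, 0, 0, 0, 0]'

```text
clock: 22.78
tool_pos: [0.5098, -0.063, 0.0496]
eef_rot: [0.722, 0.692, -0.0, 0.001]
wrist_force: [-2.9, -1.7, 6.4]
gripper_width: 0.0132
grip_force: 50.3
```

>>> drive_tool --increments '[0.04, 0, 0, 0, 0, 0, 0.04, 0, 0, 0, 0, 0, 0.04, 0, 0, 0, 0, 0, 0.025, 0, 0, 0, 0, 0, 0.015, 0, 0, 0, 0, 0]'

```text
clock: 23.4
tool_pos: [0.5128, 0.0006, 0.0496]
eef_rot: [0.722, 0.692, 0.0, 0.001]
wrist_force: [-2.8, -1.2, 4.3]
gripper_width: 0.0129
grip_force: 50.2
```

Run:
```python
from h import *
st();s=cloud(grab_frame("side"));meas(s,.53,.03,.65,.13,.034,.05,"tin");meas(s,.53,-.035,.65,.035,.034,.05,"ear");meas(s,.53,-.12,.65,-.025,.034,.05,"pb")
```

```text
23.4 [0.5128 0.0006 0.0496] [7.223e-01 6.916e-01 1.000e-04 7.000e-04] [-2.8 -1.2  4.3] 0.012927335058452807 50.246774554252625
tin 170 med [0.6003 0.0652 0.042 ] rect [598.1  66.8] [54.1 48.4] 37.0
ear 226 med [ 0.5985 -0.0049  0.0451] rect [600.5  -0.7] [66.9 44.7] 87.8
pb 326 med [ 0.5961 -0.0773  0.0457] rect [597.7 -65.6] [81.4 40.1] 87.6
```

>>> drive_tool --increments '[0, 0, 0, 0, 0, 0, 0, 0, 0, 0, 0, 0]' --grip -0.1

```text
clock: 23.7
tool_pos: [0.5132, 0.001, 0.0485]
eef_rot: [0.722, 0.692, 0.001, 0.001]
wrist_force: [-0.0, -0.0, 0.3]
gripper_width: 0.0466
grip_force: 0.0
```

>>> drive_tool --increments '[0, 0, -0.12, 0, 0, 0, 0, 0, -0.14, 0, 0, 0, 0, 0, -0.14, 0, 0, 0, 0, 0, -0.12, 0, 0, 0, 0, 0, 0, 0, 0, 0]'

```text
clock: 24.32
tool_pos: [0.516, 0.0007, 0.2614]
eef_rot: [0.722, 0.692, 0.004, 0.005]
wrist_force: [0.0, -0.7, 0.7]
gripper_width: 0.0472
grip_force: 0.0
```

Run:
```python
from h import *
st();f=grab_frame("wrist");save(f,"w7.png",None,1);w=cloud(f)
meas(w,.47,-.05,.54,.05,.062,.085,"tab");meas(w,.66,-.05,.73,.04,.192,.21,"cap")
plan([.695,-.006,.245],87.4,4)
```

```text
24.32 [0.516  0.0007 0.2614] [0.7222 0.6917 0.004  0.0045] [ 0.  -0.7  0.7] 0.0471943148264924 0.0
tab 378 med [0.5125 0.0041 0.0743] rect [512.5   3.2] [23.6 13.5] 87.5
cap 2926 med [ 0.6916 -0.0031  0.1987] rect [692.8  -5.5] [38.7 36.5] 35.9
[0.0006, 0.1132, 0.009, 0.001, 0.0, 0.0004]
[0.0007, 0.1132, 0.0088, 0.001, 0.0, 0.0004]
[0.0007, 0.1132, 0.0087, 0.001, 0.0, 0.0004]
[0.0008, 0.1132, 0.0085, 0.001, 0.0, 0.0004]
```

View pics/w7.png

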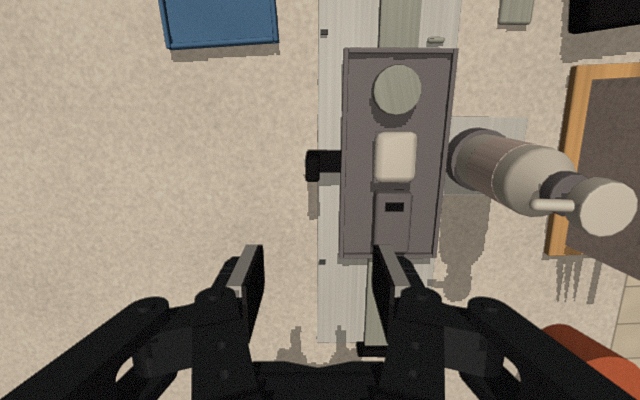

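The items are still in place in the carrier: the tin at (397,90), the earbud case at (395,156) and the power bank at (395,222). The cap is at (607,206). The tab moved 130 mm, so the carrier is at the misting stop. Next I press the cap.

>>> drive_tool --increments '[0, 0.112, 0.009, 0, 0, 0, 0, 0.112, 0.009, 0, 0, 0, 0, 0.112, 0.009, 0, 0, 0, 0, 0.112, 0.009, 0, 0, 0, 0, 0, 0, 0, 0, 0]' --grip 1 --grip_force 30

```text
clock: 25.0
tool_pos: [0.6917, -0.0069, 0.2364]
eef_rot: [0.722, 0.692, -0.002, -0.002]
wrist_force: [-0.3, -0.3, -0.2]
gripper_width: 0.0
grip_force: 0.0
```

>>> drive_tool --increments '[0, 0, 0, 0, 0, 0, 0, 0, 0, 0, 0, 0]'

```text
clock: 25.25
tool_pos: [0.6899, -0.0065, 0.2408]
eef_rot: [0.722, 0.692, -0.001, -0.001]
wrist_force: [-0.4, -0.2, 0.4]
gripper_width: 0.0001
grip_force: 0.0
```

>>> drive_tool --increments '[0, 0.008, 0.05, 0, 0, 0, 0, 0, 0.045, 0, 0, 0, 0, 0, 0.03, 0, 0, 0, 0, 0, 0.03, 0, 0, 0, 0, 0, 0, 0, 0, 0]'

```text
clock: 25.88
tool_pos: [0.6938, -0.0068, 0.1868]
eef_rot: [0.722, 0.692, -0.001, -0.0]
wrist_force: [-13.1, 0.3, 27.1]
gripper_width: 0.0
grip_force: 13.5
```

>>> drive_tool --increments '[0, 0, 0, 0, 0, 0, 0, 0, 0, 0, 0, 0]'

```text
clock: 26.12
tool_pos: [0.6938, -0.0067, 0.1868]
eef_rot: [0.722, 0.692, -0.0, -0.0]
wrist_force: [-13.0, 0.5, 26.4]
gripper_width: -0.0003
grip_force: 13.3
```

>>> drive_tool --increments '[0, 0, -0.04, 0, 0, 0, 0, 0, -0.06, 0, 0, 0, 0, 0, -0.07, 0, 0, 0, 0, 0, 0, 0, 0, 0]'

```text
clock: 26.62
tool_pos: [0.6961, -0.0069, 0.2497]
eef_rot: [0.722, 0.692, 0.002, 0.002]
wrist_force: [-0.4, 0.6, 0.2]
gripper_width: -0.0
grip_force: 0.0
```

Run:
```python
from h import *
st();s=cloud(grab_frame("side"));meas(s,.66,-.05,.73,.04,.19,.21,"cap");meas(s,.47,-.05,.54,.05,.062,.085,"tab")
plan([.5127,.001,.25],87.4,4)
```

```text
26.62 [ 0.6961 -0.0069  0.2497] [0.7222 0.6917 0.0018 0.002 ] [-0.4  0.6  0.2] -1.8444431575623154e-05 0.0
cap 137 med [ 0.69   -0.0111  0.1986] rect [687.3  -5.5] [31.8 52.6] 77.4
tab 56 med [ 0.5135 -0.0064  0.0744] rect [513.9   1. ] [25.1 12.9] 81.0
[-0.0, -0.1139, -0.0017, 0.0003, 0.0, 0.0004]
[-0.0001, -0.1139, -0.0017, 0.0003, 0.0, 0.0004]
[-0.0002, -0.1139, -0.0016, 0.0003, 0.0, 0.0004]
[-0.0002, -0.1139, -0.0016, 0.0003, 0.0, 0.0004]
```

>>> drive_tool --increments '[0, -0.114, -0.002, 0, 0, 0, 0, -0.114, -0.002, 0, 0, 0, 0, -0.114, -0.002, 0, 0, 0, 0, -0.114, -0.002, 0, 0, 0, 0, 0, 0, 0, 0, 0]' --grip -0.1

```text
clock: 27.3
tool_pos: [0.5073, 0.0015, 0.2473]
eef_rot: [0.722, 0.692, -0.002, -0.003]
wrist_force: [0.3, 0.4, 0.5]
gripper_width: 0.0471
grip_force: 0.0
```

>>> drive_tool --increments '[0, 0, 0.12, 0, 0, 0, 0, 0, 0.12, 0, 0, 0, 0, 0, 0.08, 0, 0, 0, 0, 0, 0, 0, 0, 0, 0, 0, 0, 0, 0, 0]'

```text
clock: 27.92
tool_pos: [0.5134, 0.0009, 0.1229]
eef_rot: [0.722, 0.692, 0.0, 0.0]
wrist_force: [0.5, -0.4, 0.8]
gripper_width: 0.0466
grip_force: 0.0
```

>>> drive_tool --increments '[0, 0, 0.1, 0, 0, 0, 0, 0, 0.09, 0, 0, 0, 0, 0, 0, 0, 0, 0]'

```text
clock: 28.3
tool_pos: [0.5111, 0.0012, 0.0457]
eef_rot: [0.722, 0.692, -0.001, -0.001]
wrist_force: [-0.1, -1.1, -0.2]
gripper_width: 0.047
grip_force: 0.0
```

>>> drive_tool --increments '[0, 0, 0, 0, 0, 0, 0, 0, 0, 0, 0, 0, 0, 0, 0, 0, 0, 0, 0, 0, 0, 0, 0, 0]' --grip 1 --grip_force 50

```text
clock: 28.8
tool_pos: [0.5128, 0.001, 0.0489]
eef_rot: [0.722, 0.692, 0.0, 0.0]
wrist_force: [-3.7, 0.1, 6.0]
gripper_width: 0.013
grip_force: 50.0
```

>>> drive_tool --increments '[0.015, 0, 0, 0, 0, 0, 0.03, 0, 0, 0, 0, 0, 0.04, 0, 0, 0, 0, 0, 0.04, 0, 0, 0, 0, 0, 0.04, 0, 0, 0, 0, 0]'

```text
clock: 29.42
tool_pos: [0.5159, 0.0672, 0.0489]
eef_rot: [0.722, 0.692, 0.0, 0.001]
wrist_force: [-2.0, -1.5, 5.5]
gripper_width: 0.0133
grip_force: 49.9
```

>>> drive_tool --increments '[0.04, 0, 0, 0, 0, 0, 0.04, 0, 0, 0, 0, 0, 0.04, 0, 0, 0, 0, 0, 0.025, 0, 0, 0, 0, 0, 0.015, 0, 0, 0, 0, 0]'

```text
clock: 30.05
tool_pos: [0.519, 0.1309, 0.0489]
eef_rot: [0.722, 0.691, 0.001, 0.001]
wrist_force: [-1.8, -0.5, 5.6]
gripper_width: 0.0131
grip_force: 49.9
```

>>> drive_tool --increments '[0, 0, 0, 0, 0, 0, 0, 0, 0, 0, 0, 0]' --grip -0.1

```text
clock: 30.3
tool_pos: [0.5184, 0.131, 0.0472]
eef_rot: [0.722, 0.692, 0.001, 0.001]
wrist_force: [-0.2, -0.3, -0.8]
gripper_width: 0.0467
grip_force: 0.0
```

>>> drive_tool --increments '[0, 0, -0.12, 0, 0, 0, -0.04, 0, -0.14, 0, 0, 0, -0.04, 0, -0.12, 0, 0, 0, 0, 0, 0, 0, 0, 0, 0, 0, 0, 0, 0, 0]'

```text
clock: 30.92
tool_pos: [0.5159, 0.0989, 0.1981]
eef_rot: [0.722, 0.692, -0.0, -0.0]
wrist_force: [0.1, -0.2, 0.3]
gripper_width: 0.047
grip_force: 0.0
```

Run:
```python
from h import *
st();f=grab_frame("wrist");save(f,"w8.png");w=cloud(f)
meas(w,.47,.08,.55,.17,.062,.085,"tab");meas(w,.55,.17,.66,.24,.034,.05,"tin");meas(w,.55,.105,.66,.165,.034,.05,"ear");meas(w,.55,.02,.66,.1,.034,.05,"pb")
meas(w,.33,.1,.52,.4,.009,.02,"tray")
```

```text
30.93 [0.5159 0.0989 0.1981] [ 7.223e-01  6.916e-01 -1.000e-04 -2.000e-04] [ 0.1 -0.2  0.3] 0.04698508898634468 0.0
tab 577 med [0.5184 0.135  0.0745] rect [518.7 133.9] [24.1 13.6] 87.1
tin 3169 med [0.6048 0.2034 0.0397] rect [605.5 203.1] [47.4 47.9] 62.1
ear 3431 med [0.6038 0.1378 0.0431] rect [605.7 136. ] [53.6 45. ] 87.5
pb 3437 med [0.6011 0.0675 0.0437] rect [602.7  64.9] [68.6 40.4] 87.5
tray 2649 med [0.4086 0.1718 0.0133] rect [424.5 188.3] [115.2 128.6] 1.3
```

View pics/w8.png

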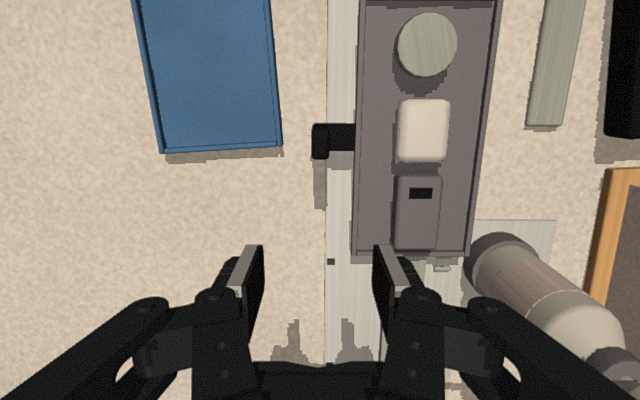

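The carrier is at the end stop with its tab at (320,140). The tin is at (427,44), the earbud case at (423,130), the power bank at (416,212) and the tray corner at (160,150). Now I transfer the items, tin first.

Run:
```python
from h import *
plan([.6055,.2015,.10],87.4,4)
```

```text
[0.0665, 0.0538, 0.0605, -0.0004, 0.0, 0.0004]
[0.0665, 0.0537, 0.0606, -0.0004, 0.0, 0.0004]
[0.0665, 0.0536, 0.0606, -0.0004, 0.0, 0.0004]
[0.0666, 0.0535, 0.0606, -0.0004, 0.0, 0.0004]
```

>>> drive_tool --increments '[0.067, 0.054, 0.06, 0, 0, 0, 0.067, 0.054, 0.06, 0, 0, 0, 0.067, 0.054, 0.06, 0, 0, 0, 0.067, 0.054, 0.06, 0, 0, 0, 0, 0, 0, 0, 0, 0]' --grip -0.45

```text
clock: 31.6
tool_pos: [0.6046, 0.2034, 0.0968]
eef_rot: [0.721, 0.693, -0.004, -0.002]
wrist_force: [-0.4, 0.2, 0.3]
gripper_width: 0.0618
grip_force: 0.0
```

Run:
```python
from h import *
st();w=cloud(grab_frame("wrist"));meas(w,.55,.17,.66,.26,.034,.05,"tin");plan([.6055,.2015,.024],87.4,2)
```

```text
31.6 [0.6046 0.2034 0.0968] [ 0.7213  0.6926 -0.0037 -0.0022] [-0.4  0.2  0.3] 0.061750916342600236 0.0
tin 4832 med [0.6062 0.2054 0.0398] rect [606.2 204.2] [47.6 47.3] 25.8
[-0.0012, 0.0017, 0.093, -0.0022, 0.0007, 0.0013]
[-0.0013, 0.0014, 0.093, -0.0022, 0.0007, 0.0013]
```

>>> drive_tool --increments '[0, 0.002, 0.09, 0, 0, 0, 0, 0, 0.095, 0, 0, 0, 0, 0, 0, 0, 0, 0]'

```text
clock: 32.02
tool_pos: [0.6035, 0.2007, 0.0248]
eef_rot: [0.722, 0.692, -0.004, -0.002]
wrist_force: [-0.7, 0.7, -0.1]
gripper_width: 0.062
grip_force: 0.0
```

>>> drive_tool --increments '[0, 0, 0, 0, 0, 0, 0, 0, 0, 0, 0, 0, 0, 0, 0, 0, 0, 0]' --grip 1 --grip_force 25

```text
clock: 32.4
tool_pos: [0.6093, 0.2026, 0.0303]
eef_rot: [0.722, 0.692, 0.001, 0.001]
wrist_force: [1.1, -0.5, -0.5]
gripper_width: 0.0464
grip_force: 25.7
```

>>> drive_tool --increments '[0, 0, -0.05, 0, 0, 0, 0, 0, -0.1, 0, 0, 0, 0, 0, -0.1, 0, 0, 0, 0, 0, 0, 0, 0, 0, 0, 0, 0, 0, 0, 0]'

```text
clock: 33.02
tool_pos: [0.608, 0.2024, 0.1292]
eef_rot: [0.722, 0.692, 0.0, 0.0]
wrist_force: [-0.6, 0.3, -0.4]
gripper_width: 0.0467
grip_force: 25.9
```

Run:
```python
from h import *
plan([.423,.306,.11],91.2,5)
```

```text
[0.0478, -0.0946, 0.0095, 0.0001, -0.0, -0.0081]
[0.049, -0.094, 0.0096, 0.0001, -0.0, -0.0081]
[0.0502, -0.0934, 0.0096, 0.0001, -0.0, -0.0081]
[0.0514, -0.0927, 0.0096, 0.0001, -0.0, -0.0081]
[0.0526, -0.0921, 0.0096, 0.0001, -0.0, -0.0081]
```

>>> drive_tool --increments '[0.048, -0.095, 0.01, 0, 0, -0.008, 0.049, -0.094, 0.01, 0, 0, -0.008, 0.05, -0.093, 0.01, 0, 0, -0.008, 0.051, -0.093, 0.01, 0, 0, -0.008, 0.053, -0.092, 0.01, 0, 0, -0.008]'

```text
clock: 33.65
tool_pos: [0.4203, 0.3057, 0.1066]
eef_rot: [0.7, 0.714, -0.002, -0.001]
wrist_force: [-0.5, -0.2, 0.3]
gripper_width: 0.0465
grip_force: 25.9
```

>>> drive_tool --increments '[0, 0, 0, 0, 0, 0, 0, 0, 0, 0, 0, 0]'

```text
clock: 33.9
tool_pos: [0.4227, 0.3057, 0.1076]
eef_rot: [0.7, 0.714, -0.001, 0.0]
wrist_force: [0.5, 0.0, 0.1]
gripper_width: 0.0465
grip_force: 26.0
```

Run:
```python
from h import *
st();w=cloud(grab_frame("wrist"));meas(w,.35,.25,.5,.4,.009,.02,"tray");m=(w[...,2]>.0095)&(w[...,2]<.019)&(w[...,1]>.2);P=w[m];print(np.percentile(P,[1,99],axis=0))
plan([.423,.306,.0145],91.2,3)
```

```text
33.9 [0.4227 0.3057 0.1076] [ 6.998e-01  7.143e-01 -7.000e-04  0.000e+00] [0.5 0.  0.1] 0.046489170256670334 25.974538028240204
tray 3495 med [0.4212 0.3451 0.0135] rect [421.7 313.7] [115.4 100.5] 1.2
[[0.36457399 0.24220738 0.00981709]
 [0.63542192 0.41849046 0.01877088]]
[0.0003, -0.0004, 0.0779, -0.0001, 0.0001, -0.0003]
[0.0003, -0.0004, 0.0779, -0.0001, 0.0001, -0.0003]
[0.0003, -0.0004, 0.0779, -0.0001, 0.0001, -0.0003]
```

>>> drive_tool --increments '[0, -0.002, 0.08, 0, 0, 0, 0, 0, 0.08, 0, 0, 0, 0, 0, 0.072, 0, 0, 0, 0, 0, 0, 0, 0, 0, 0, 0, 0, 0, 0, 0]'

```text
clock: 34.58
tool_pos: [0.4234, 0.306, 0.0163]
eef_rot: [0.7, 0.714, 0.0, 0.0]
wrist_force: [0.5, 0.9, -0.1]
gripper_width: 0.0464
grip_force: 28.4
```

>>> drive_tool --increments '[0, 0, 0, 0, 0, 0, 0, 0, 0, 0, 0, 0, 0, 0, 0, 0, 0, 0]' --grip -0.45

```text
clock: 34.95
tool_pos: [0.4227, 0.3063, 0.0164]
eef_rot: [0.7, 0.714, 0.001, 0.0]
wrist_force: [-0.4, -0.2, -0.5]
gripper_width: 0.062
grip_force: 0.0
```

>>> drive_tool --increments '[0, 0, -0.1, 0, 0, 0, 0, 0, -0.1, 0, 0, 0, 0, 0, -0.1, 0, 0, 0, 0, 0, 0, 0, 0, 0]'

```text
clock: 35.45
tool_pos: [0.4251, 0.3079, 0.1398]
eef_rot: [0.7, 0.714, 0.004, 0.001]
wrist_force: [-0.1, 0.4, -1.0]
gripper_width: 0.0621
grip_force: 0.0
```

Run:
```python
from h import *
st();w=cloud(grab_frame("wrist"));meas(w,.35,.25,.5,.4,.0175,.04,"tin");s=cloud(grab_frame("side"));meas(s,.55,.09,.66,.18,.034,.05,"ear")
plan([.6055,.1345,.12],87.4,5)
```

```text
35.45 [0.4251 0.3079 0.1398] [0.7    0.7141 0.0044 0.0011] [-0.1  0.4 -1. ] 0.06209465566402317 0.0
tin 3010 med [0.4229 0.3096 0.0228] rect [422.9 308.8] [47.2 47.4] 46.9
ear 190 med [0.605  0.1228 0.0452] rect [607.2 127.7] [74.9 45.3] 88.1
[-0.0876, 0.0899, 0.008, 0.0001, -0.0, 0.0083]
[-0.0864, 0.0911, 0.008, 0.0001, -0.0, 0.0083]
[-0.0852, 0.0922, 0.008, 0.0001, -0.0, 0.0083]
[-0.084, 0.0933, 0.008, 0.0001, -0.0, 0.0083]
[-0.0828, 0.0944, 0.008, 0.0001, -0.0, 0.0083]
```

>>> drive_tool --increments '[-0.088, 0.09, 0.008, 0, 0, 0.008, -0.086, 0.091, 0.008, 0, 0, 0.008, -0.085, 0.092, 0.008, 0, 0, 0.008, -0.084, 0.093, 0.008, 0, 0, 0.008, -0.083, 0.094, 0.008, 0, 0, 0.008]' --grip -0.4

```text
clock: 36.17
tool_pos: [0.6046, 0.1332, 0.1169]
eef_rot: [0.722, 0.692, -0.002, -0.001]
wrist_force: [-0.5, 0.3, -0.1]
gripper_width: 0.0599
grip_force: 0.0
```

>>> drive_tool --increments '[0, 0, 0, 0, 0, 0, 0, 0, 0, 0, 0, 0]'

```text
clock: 36.42
tool_pos: [0.6035, 0.1345, 0.1174]
eef_rot: [0.722, 0.691, -0.002, -0.002]
wrist_force: [-0.2, 0.0, -1.0]
gripper_width: 0.0598
grip_force: 0.0
```

Run:
```python
from h import *
st();w=cloud(grab_frame("wrist"));meas(w,.55,.105,.66,.18,.034,.05,"ear");meas(w,.55,.02,.66,.105,.034,.05,"pb");plan([.6055,.1345,.026],87.4,2)
```

```text
36.42 [0.6035 0.1345 0.1174] [ 0.7224  0.6915 -0.0018 -0.0015] [-0.2  0.  -1. ] 0.059765746102000965 0.0
ear 5344 med [0.6059 0.1393 0.0432] rect [605.8 136. ] [54.6 44.5] 87.3
pb 5154 med [0.6031 0.0693 0.0437] rect [602.9  64.6] [70.1 40.1] 87.3
[-0.0005, 0.0031, 0.1148, -0.0013, 0.0001, 0.0009]
[-0.0005, 0.0029, 0.1148, -0.0013, 0.0001, 0.0009]
```

>>> drive_tool --increments '[0, 0.003, 0.115, 0, 0, 0, 0, 0.003, 0.113, 0, 0, 0, 0, 0, 0, 0, 0, 0]'

```text
clock: 36.85
tool_pos: [0.6019, 0.135, 0.0239]
eef_rot: [0.722, 0.692, -0.005, -0.003]
wrist_force: [-0.7, 0.7, -0.1]
gripper_width: 0.0597
grip_force: 0.0
```

>>> drive_tool --increments '[0, 0, 0, 0, 0, 0, 0, 0, 0, 0, 0, 0, 0, 0, 0, 0, 0, 0]' --grip 1 --grip_force 25

```text
clock: 37.22
tool_pos: [0.6093, 0.1349, 0.0306]
eef_rot: [0.722, 0.692, 0.001, 0.001]
wrist_force: [-0.4, 0.1, -0.1]
gripper_width: 0.0432
grip_force: 30.8
```

>>> drive_tool --increments '[0, 0, -0.05, 0, 0, 0, 0, 0, -0.1, 0, 0, 0, 0, 0, -0.1, 0, 0, 0, 0, 0, 0, 0, 0, 0, 0, 0, 0, 0, 0, 0]'

```text
clock: 37.85
tool_pos: [0.6078, 0.1345, 0.1295]
eef_rot: [0.722, 0.692, 0.0, 0.0]
wrist_force: [-0.6, -0.3, -1.0]
gripper_width: 0.0431
grip_force: 30.8
```

Run:
```python
from h import *
plan([.4245,.241,.11],91.2,5)
```

```text
[0.0492, -0.0939, 0.0096, 0.0001, -0.0, -0.0082]
[0.0504, -0.0932, 0.0097, 0.0001, -0.0, -0.0082]
[0.0516, -0.0926, 0.0097, 0.0001, -0.0, -0.0082]
[0.0528, -0.0919, 0.0097, 0.0001, -0.0, -0.0082]
[0.054, -0.0912, 0.0097, 0.0001, -0.0, -0.0082]
```

>>> drive_tool --increments '[0.049, -0.094, 0.01, 0, 0, -0.008, 0.05, -0.093, 0.01, 0, 0, -0.008, 0.052, -0.093, 0.01, 0, 0, -0.008, 0.053, -0.092, 0.01, 0, 0, -0.008, 0.054, -0.091, 0.01, 0, 0, -0.008]'

```text
clock: 38.48
tool_pos: [0.4218, 0.241, 0.107]
eef_rot: [0.7, 0.714, -0.002, -0.001]
wrist_force: [0.1, 0.5, 0.1]
gripper_width: 0.0433
grip_force: 30.8
```

>>> drive_tool --increments '[0, 0, 0, 0, 0, 0, 0, 0, 0, 0, 0, 0]'

```text
clock: 38.72
tool_pos: [0.4243, 0.2409, 0.1079]
eef_rot: [0.7, 0.714, -0.0, 0.0]
wrist_force: [0.3, -0.3, 0.4]
gripper_width: 0.043
grip_force: 30.8
```

>>> drive_tool --increments '[0, 0, 0.08, 0, 0, 0, 0, 0, 0.08, 0, 0, 0, 0, 0, 0.073, 0, 0, 0, 0, 0, 0, 0, 0, 0, 0, 0, 0, 0, 0, 0]'

```text
clock: 39.35
tool_pos: [0.4251, 0.2407, 0.0156]
eef_rot: [0.7, 0.714, -0.0, -0.0]
wrist_force: [-0.1, 0.6, 0.3]
gripper_width: 0.0431
grip_force: 31.6
```

>>> drive_tool --increments '[0, 0, 0, 0, 0, 0, 0, 0, 0, 0, 0, 0, 0, 0, 0, 0, 0, 0]' --grip -0.4

```text
clock: 39.72
tool_pos: [0.4247, 0.2412, 0.0158]
eef_rot: [0.7, 0.714, 0.0, 0.0]
wrist_force: [-0.2, 0.2, -0.8]
gripper_width: 0.0601
grip_force: 0.0
```

>>> drive_tool --increments '[0, 0, -0.1, 0, 0, 0, 0, 0, -0.1, 0, 0, 0, 0, 0, -0.1, 0, 0, 0, 0, 0, 0, 0, 0, 0]'

```text
clock: 40.22
tool_pos: [0.4274, 0.2426, 0.1392]
eef_rot: [0.7, 0.714, 0.004, 0.002]
wrist_force: [-0.5, 0.6, -1.0]
gripper_width: 0.0597
grip_force: 0.0
```

Run:
```python
from h import *
st();w=cloud(grab_frame("wrist"));meas(w,.35,.28,.5,.4,.0175,.04,"tin");meas(w,.35,.18,.5,.28,.0175,.04,"ear");s=cloud(grab_frame("side"));meas(s,.55,.02,.66,.12,.034,.05,"pb")
plan([.6035,.0635,.12],87.4,6)
```

```text
40.23 [0.4274 0.2426 0.1392] [0.7    0.7141 0.0041 0.0016] [-0.5  0.6 -1. ] 0.05971667581853491 0.0
tin 3661 med [0.4229 0.3087 0.0227] rect [422.9 307.9] [48.2 48. ] 48.2
ear 3981 med [0.4245 0.2445 0.0262] rect [424.5 241.7] [44.4 54.5] 1.2
pb 253 med [0.6023 0.0522 0.0456] rect [603.7  62.3] [73.1 40.1] 87.2
[-0.0755, 0.0732, 0.0065, 0.0001, -0.0, 0.0069]
[-0.0747, 0.074, 0.0065, 0.0001, -0.0, 0.0069]
[-0.0739, 0.0748, 0.0065, 0.0001, -0.0, 0.0069]
[-0.073, 0.0756, 0.0065, 0.0001, -0.0, 0.0069]
[-0.0722, 0.0764, 0.0065, 0.0001, -0.0, 0.0069]
[-0.0714, 0.0772, 0.0064, 0.0001, -0.0, 0.0069]
```

>>> drive_tool --increments '[-0.075, 0.073, 0.007, 0, 0, 0.007, -0.075, 0.074, 0.007, 0, 0, 0.007, -0.074, 0.075, 0.006, 0, 0, 0.007, -0.073, 0.076, 0.006, 0, 0, 0.007, -0.072, 0.076, 0.006, 0, 0, 0.007]' --grip -0.35

```text
clock: 40.95
tool_pos: [0.5727, 0.0919, 0.1198]
eef_rot: [0.72, 0.694, -0.002, -0.002]
wrist_force: [1.0, 0.6, 0.8]
gripper_width: 0.0577
grip_force: 0.0
```

>>> drive_tool --increments '[-0.071, 0.077, 0.006, 0, 0, 0.007, 0, 0, 0, 0, 0, 0, 0, 0, 0, 0, 0, 0]'

```text
clock: 41.32
tool_pos: [0.6015, 0.0637, 0.1179]
eef_rot: [0.723, 0.69, -0.002, -0.002]
wrist_force: [0.5, -0.4, -0.4]
gripper_width: 0.0579
grip_force: 0.0
```

Run:
```python
from h import *
st();w=cloud(grab_frame("wrist"));meas(w,.55,.02,.66,.12,.034,.05,"pb");plan([.6035,.0635,.026],87.4,2)
```

```text
41.33 [0.6015 0.0637 0.1179] [ 0.7234  0.6904 -0.0016 -0.0017] [ 0.5 -0.4 -0.4] 0.057890406276791616 0.0
pb 6296 med [0.603  0.0677 0.0437] rect [602.9  64.5] [69.1 40.2] 87.6
[-0.0008, 0.003, 0.1154, -0.0013, -0.0, -0.0001]
[-0.0008, 0.0027, 0.1154, -0.0013, -0.0, -0.0001]
```

>>> drive_tool --increments '[0, 0.003, 0.115, 0, 0, 0, 0, 0.003, 0.113, 0, 0, 0, 0, 0, 0, 0, 0, 0]'

```text
clock: 41.75
tool_pos: [0.6002, 0.0645, 0.0245]
eef_rot: [0.723, 0.691, -0.004, -0.004]
wrist_force: [-0.4, 0.1, 0.6]
gripper_width: 0.0577
grip_force: 0.0
```

>>> drive_tool --increments '[0, 0, 0, 0, 0, 0, 0, 0, 0, 0, 0, 0, 0, 0, 0, 0, 0, 0]' --grip 1 --grip_force 30

```text
clock: 42.12
tool_pos: [0.6072, 0.0637, 0.0307]
eef_rot: [0.723, 0.691, 0.001, 0.001]
wrist_force: [-0.1, -0.5, -1.4]
gripper_width: 0.0393
grip_force: 35.2
```

>>> drive_tool --increments '[0, 0, -0.05, 0, 0, 0, 0, 0, -0.1, 0, 0, 0, 0, 0, -0.1, 0, 0, 0, 0, 0, 0, 0, 0, 0, 0, 0, 0, 0, 0, 0]'

```text
clock: 42.75
tool_pos: [0.6055, 0.0635, 0.1292]
eef_rot: [0.723, 0.691, 0.0, -0.0]
wrist_force: [-0.1, 0.3, -1.5]
gripper_width: 0.0392
grip_force: 35.3
```

Run:
```python
from h import *
plan([.426,.170,.11],91.2,5)
```

```text
[0.049, -0.0921, 0.0096, -0.0, -0.0, -0.0086]
[0.0503, -0.0915, 0.0096, -0.0, -0.0, -0.0086]
[0.0515, -0.0908, 0.0096, -0.0, -0.0, -0.0086]
[0.0527, -0.0901, 0.0096, -0.0, -0.0, -0.0086]
[0.0539, -0.0894, 0.0096, -0.0, -0.0, -0.0086]
```

>>> drive_tool --increments '[0.049, -0.092, 0.01, 0, 0, -0.009, 0.05, -0.092, 0.01, 0, 0, -0.009, 0.052, -0.091, 0.01, 0, 0, -0.009, 0.053, -0.09, 0.01, 0, 0, -0.009, 0.054, -0.089, 0.01, 0, 0, -0.009]'

```text
clock: 43.38
tool_pos: [0.4231, 0.17, 0.107]
eef_rot: [0.698, 0.716, -0.002, -0.001]
wrist_force: [0.2, 0.4, -1.7]
gripper_width: 0.0392
grip_force: 35.2
```

>>> drive_tool --increments '[0, 0, 0, 0, 0, 0, 0, 0, 0, 0, 0, 0]'

```text
clock: 43.62
tool_pos: [0.4259, 0.1698, 0.1081]
eef_rot: [0.698, 0.716, -0.0, -0.0]
wrist_force: [0.3, -0.1, -1.9]
gripper_width: 0.0392
grip_force: 35.2
```

>>> drive_tool --increments '[0, 0, 0.08, 0, 0, 0, 0, 0, 0.08, 0, 0, 0, 0, 0, 0.074, 0, 0, 0, 0, 0, 0, 0, 0, 0, 0, 0, 0, 0, 0, 0]'

```text
clock: 44.25
tool_pos: [0.427, 0.1696, 0.0153]
eef_rot: [0.699, 0.715, -0.0, -0.0]
wrist_force: [0.4, 0.2, -1.4]
gripper_width: 0.0391
grip_force: 36.8
```

>>> drive_tool --increments '[0, 0, 0, 0, 0, 0, 0, 0, 0, 0, 0, 0, 0, 0, 0, 0, 0, 0]' --grip -0.35

```text
clock: 44.62
tool_pos: [0.4266, 0.1702, 0.0158]
eef_rot: [0.698, 0.716, 0.001, 0.0]
wrist_force: [-0.0, 0.1, -0.3]
gripper_width: 0.0573
grip_force: 0.0
```

>>> drive_tool --increments '[0, 0, -0.1, 0, 0, 0, -0.02, 0, -0.12, 0, 0, 0, -0.04, 0, -0.12, 0, 0, 0, -0.04, 0, 0, 0, 0, 0, 0, 0, 0, 0, 0, 0]'

```text
clock: 45.25
tool_pos: [0.4266, 0.1293, 0.1511]
eef_rot: [0.699, 0.715, -0.0, -0.0]
wrist_force: [0.1, -0.6, -1.2]
gripper_width: 0.0577
grip_force: 0.0
```

Run:
```python
from h import *
st();f=grab_frame("wrist");save(f,"w9.png");w=cloud(f);meas(w,.35,.28,.5,.4,.0175,.04,"tin");meas(w,.35,.21,.5,.28,.0175,.04,"ear");meas(w,.35,.12,.5,.21,.0175,.04,"pb");meas(w,.47,.08,.55,.17,.062,.085,"tab")
s=cloud(grab_frame("scene"));meas(s,.35,.12,.5,.21,.0175,.04,"pb");meas(s,.47,.08,.55,.17,.062,.085,"tab")
```

```text
45.25 [0.4266 0.1293 0.1511] [ 6.990e-01  7.152e-01 -1.000e-04 -1.000e-04] [ 0.1 -0.6 -1.2] 0.05765950101966494 0.0
tin none
ear 4586 med [0.4246 0.2388 0.0263] rect [424.6 238.6] [44.4 47.8] 1.3
pb 4855 med [0.4262 0.1713 0.0267] rect [426.3 169.2] [40.  68.9] 1.6
tab 971 med [0.5158 0.1356 0.0741] rect [517.8 134.3] [24.  14.1] 85.8
pb 238 med [0.4317 0.1707 0.0257] rect [428.8 170.5] [43.  70.5] 1.7
tab 49 med [0.5237 0.1354 0.0723] rect [520.2 134.7] [15.  23.8] 5.2
```

View pics/w9.png

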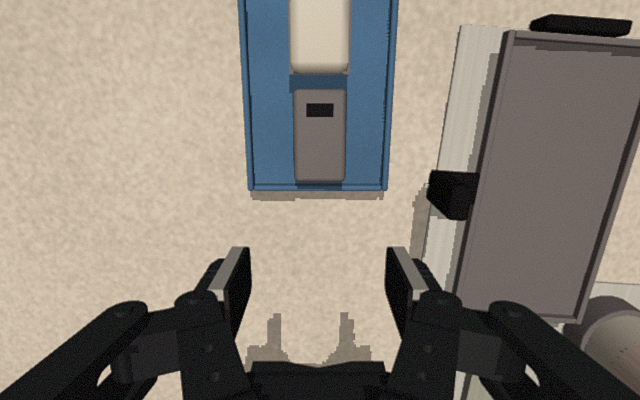

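The power bank (320,135) and earbud case (320,35) lie flat in the tray, and the empty carrier is at the end stop. I'll check the tin and then hand in.

Run:
```python
from h import *
s=cloud(grab_frame("scene"));meas(s,.35,.275,.5,.4,.0175,.04,"tin");meas(s,.35,.21,.5,.275,.0175,.04,"ear");meas(s,.66,-.05,.73,.04,.19,.21,"cap")
print(hand_in())
```

```text
tin 151 med [0.427  0.3075 0.0223] rect [425.4 306.9] [46.4 47.5] 52.2
ear 183 med [0.431  0.2414 0.025 ] rect [426.  241.7] [50.6 45.8] 89.2
cap 157 med [ 0.6981 -0.0024  0.1978] rect [689.8  -5.7] [50.5 32. ] 18.0
the job is handed in; nothing more can be done
None
```

I handed the job in at about 45 s on the robot clock: the mint tin, earbud case and power bank (no key fob was there) lie flat in the tray, the bottle cap was pressed fully once at the middle stop and came back up, and the empty carrier is at the end stop; `hand_in()` returned no verdict.

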